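Set out the blue permeation cell and its bottles

TASK

Set out the cell deck for the next permeation run: lay the white ring centred on top of the blue cell and the steel cover with the red knob centred on top of that ring; stand the amber jar upright midway between the blue and the yellow cell, and stand the white bottle with the green cap upright on the deck straight behind the yellow cell, 10 cm from it centre to centre (behind is the side away from the deck's row of black valves, square to that row). Leave the green beaker, the black ring and the wrench where they are, and let go of everything at the end.

Things in the scene. Friction and masses are not known exactly. Their poses are not given: they have to be found in the camera images.
- deck: Fixed steel plate on the table, 240 mm deep (x), 340 mm wide (y), 10 mm thick; place and yaw vary. Origin: centre of its underside, on the table. x points behind, away from the dark strip (22 mm high) with four black valves on its robot-side edge; y to the left seen from the valves. The cells stand on it at x = -45, y = +100 and -100 mm; midway between them is x = -45, y = 0.
- blue_cell: Square steel test cell with a blue top: 80 x 80 mm, 40 mm high, flat on top. Fixed on the deck, left or right of its middle (it swaps places with the yellow cell between starts). Origin: centre of its underside, level with the deck's top face (10 mm above the table). Axes parallel to the deck's: x behind (away from the valves), y left, z up.
- yellow_cell: Square steel test cell with a yellow top: 80 x 80 mm, 40 mm high, flat on top. Fixed on the deck, left or right of its middle (it swaps places with the blue cell between starts). Origin: centre of its underside, level with the deck's top face (10 mm above the table). Axes parallel to the deck's: x behind (away from the valves), y left, z up.
- ring_center (a point): White plastic ring lying flat, 56 mm outside and 38 mm inside diameter, 18 mm high, 60 g nominal. This point is its centre, 9 mm above its underside; z up. Loose; starts on the table to the left or right of the deck.
- cover_knob (a point): Steel cover: a flat disc of 58 mm diameter, 10 mm thick, with an upright red knob (22 mm diameter, 30 mm high) in the middle of its top; 40 mm high in all, 200 g nominal. This point is the centre of the knob, 25 mm above the cover's underside; z up. Lift it by the knob. Loose; starts on the table to the left or right of the deck.
- jar_center (a point): Amber glass jar with a black cap, round, 44 mm diameter, 62 mm high, 120 g nominal. This point is its centre, 31 mm above its underside; z up. Loose; starts on the table to the left or right of the deck.
- bottle_center (a point): White round bottle with a narrower green cap: body 40 mm diameter up to 58 mm, cap 26 mm diameter, 80 mm high in all, 120 g nominal. This point is its centre, 40 mm above its underside; z up. Loose; starts on the table to the left or right of the deck.
- beaker_center (a point): Green glass beaker, empty, 44 mm diameter, 50 mm high, standing loose on the deck behind the blue cell. This point is its centre. Not to be disturbed.
- black_ring_center (a point): Black spare ring, the same size as the white one, loose on the table at the far left. This point is its centre. Not to be disturbed.
- wrench_grip (a point): Steel wrench, 150 mm long, lying loose on the table at the far right, roughly along the robot's forward direction. This point is on its handle. Not to be disturbed.
Not all that is in view belongs to the job. What is shaped like the part that bears cover_knob but pink or purple is not meant.

How it is judged:
By the outcome, as a careful person would: the job done as asked, in the order asked, and still so for the second after the job is handed in, with the robot touching nothing.
It also fails if it takes over 107 s, if anything falls off the work surface, if the arm or the gripper's body presses on something with over 40 N, if the wrist force passes 120 N, or if a joint passes its speed limit or range.

ROBOT

A 6-joint arm with a two-finger parallel gripper is mounted at the origin on the work surface. World frame = base frame: x ahead of the robot, y to its left, z up, the work surface at z = 0. Lengths are in m, angles in rad, forces in N, time in s.
With the tool pointing down it reaches from about 0.35 to 0.775 m from the base axis. Payload 5.5 kg.
Tool frame: the origin (TCP) lies on the centre line of the jaws, within the pads' length; the fingertips stand 11 mm ahead of it and the grasp point (between the pads) lies 8 mm behind it (env.nose_length is the distance from the TCP to the fingertips, in m); x points along the fingers, z is the direction in which the jaws open and shut, and the axes are right-handed (so a half turn about x gives the same grasp; the last joint's range is limited). The gripper opens to 85 mm and grips with 20 to 120 N. Pads are 22 mm wide; open, the fingers measure 114 mm over their backs; the gripper's body (76 mm by 85 mm) begins 54 mm behind the grasp point. The pads swing forward as they close: fully open they stand 13 mm farther back than shut.
Start: joints at [1.026, 0.313, 0.046, 1.304, 0, 1.431], TCP at [0.226, 0.529, 0.203] pointing down, gripper open.
Joint ranges: [-2.76, 2.76], [-0.86, 1.69], [-1.03, 1.26], [-2.2, 2.34], [-1.47, 1.5], [-3.14, 3.14]. Speed limits (rad/s): [2.57, 2.57, 3.14, 3.14, 3.14, 3.14].

INTERFACE

Orientations are given as a unit quaternion [w, x, y, z].
In Python, from workcell import env gives the robot as it stands. The module is installed in compiled form; this text tells all that it offers.
- The arm moves only by the tool step_arm, never from a script. Its argument "moves" is a list that holds one entry, the list of rows, each a list of 7 numbers: the turn, a rotation vector about the tool's x, y, z in rad, then the shift along the tool's x, y, z in m, then the opening, from 0 (shut) to 1 (fully open). In form: [[[rx, ry, rz, tx, ty, tz, grip], ...]]. A call has 1 to 12 rows; each row is the pose to reach, as a shift and turn from the pose measured when the call began, along the tool's axes at that moment; what a row does not reach only later rows make up. A row lasts 1/10 s, in which the tool goes at most 50 mm and 8.59 degrees, less where a joint would pass 70% of its speed; a pose out of reach is approached as far as the arm can. A call with a gripper value outside its range is refused whole. The fingers move at their own pace and stop on an object; "force" is the grip in N (left out, the last holds). Time passes only in rows, so rows that repeat a pose let the fingers close. It gives the time, the measured TCP pose, the force and the opening at its end, in the units of the state.
- env.get_state(): the state, without advancing time (a new reading comes with each control period).
- env.read_camera(name): name is "side" or "top" or "wrist"; returns (picture, depth): 384x512x3 uint8, red, green, blue; 384x512 float32, m along the optical axis (not along the pixel's ray), 0 where there is no reading.
- env.get_calibration(name): a dict with "mtx" (3x3 intrinsics, pixels), "distortion" ([k1, k2, p1, p2, k3] as OpenCV has them; the pictures are not rectified), "camera_from_world" (4x4, takes a point from world to camera coordinates); the wrist camera has in their place "T_tool_cam" (4x4, takes a point from camera to tool coordinates, whose origin is the TCP and whose axes are the tool frame's). Camera axes: x right, y down, z forward; pixel columns grow to the right and rows downward; lengths in m; the calibration is good to about 2 mm. A picture is of the moment at which its call begins: read the wrist's pose just before it. get_calibration takes no time and is no camera call.
- env.hand_in(): hands the job in, once; it reports no verdict.
Trained networks look in the newest picture that a camera, given by its name, has taken for a name from the list of things; names that differ only in an ending like _2 or _b are one class to them, and where a whole thing is asked for, a point or a joint stands for the part that bears it (a point fixed in the world has none). Each returns a list of dicts, best first, with "confidence" (0 to 1); they miss things now and then, are a little off and sometimes report something else, mostly with a low value. They report only what shows in the picture. A call takes as long as a camera call. They do not tell look-alikes from the thing itself.
- env.boxes_of(camera, thing): "uv" ([column, row] in pixels, amid what is visible of it).
- env.silhouettes(camera, thing): "mask" (384x512 bool, what is visible of it) and "uv" ([column, row] in pixels, amid what is visible of it).
The state is a dict: "clock": time; "joint_pos": joint angles; "qvel": joint speeds; "tau": joint torques, N m; "tcp_pos": TCP position; "orientation": TCP orientation; "wrist_force": force on the tool from outside, world axes, zero at the start; "ft_torque": the same for the moment, N m; "finger_gap": finger opening in m.
Only numpy, scipy, OpenCV 4.12 (cv2) and the standard library are available. Lean on these libraries where they do the work, as an engineer would, in place of code of your own. Each camera call takes 0.05 s, during which the arm holds its last target.

## Working session

There is one attempt and no reset: what is moved stays moved. The work goes in short steps, Python scripts to look and compute and a tool call to move; the robot and the scene stay as the last step left them, time stands still between calls to the robot, and variables do not carry over. Pictures are saved under pics/ and viewed, and the job is handed in when it is done.

Besides the shell and the picture viewer there is one more tool, called after "Emit:" as name(argument=value, ...) on one line, values as JSON. step_arm: Moves the arm, as the interface text tells. Its arguments: {"type":"object","properties":{"moves":{"type":"array","items":{"type":"array","items":{"type":"array","items":{"type":"number"}}}},"force":{"type":"number"}},"required":["moves"]}

```bash
mkdir -p pics
cat > h.py <<'E'
from workcell import env
import numpy as np, cv2
from scipy.spatial.transform import Rotation as R
def st():
    s=env.get_state(); q=s["orientation"]
    return s,np.array(s["tcp_pos"]),R.from_quat([q[1],q[2],q[3],q[0]]).as_matrix()
def cam_pose(n):
    c=env.get_calibration(n)
    if n=="wrist":
        s,p,Rm=st(); T=np.eye(4);T[:3,:3]=Rm;T[:3,3]=p
        return c,T@np.array(c["T_tool_cam"])
    return c,np.linalg.inv(np.array(c["camera_from_world"]))
def ray(c,T,uv):
    u=cv2.undistortPoints(np.array(uv,float).reshape(-1,1,2),np.array(c["mtx"],float),np.array(c["distortion"],float)).reshape(-1,2)
    d=np.c_[u,np.ones(len(u))]
    return d,T
def at_z(c,T,uv,z):
    d,_=ray(c,T,uv); w=d@T[:3,:3].T; o=T[:3,3]
    return o+w*((z-o[2])/w[:,2])[:,None]
def cloud(c,T,depth,mask=None):
    v,u=np.nonzero((depth>0) if mask is None else (depth>0)&mask)
    d,_=ray(c,T,np.c_[u,v]); P=d*depth[v,u][:,None]
    return P@T[:3,:3].T+T[:3,3],np.c_[u,v]
def save(n,p): cv2.imwrite("pics/"+n,p[:,:,::-1])
E
python3 - <<'E'
from h import *
s,p,Rm=st(); print(s["clock"],p,Rm.round(3),s["finger_gap"],env.nose_length)
for n in ["top","side"]:
    p,d=env.read_camera(n); save(n+"0.png",p); np.savez(n+"0.npz",p=p,d=d)
    c,T=cam_pose(n); print(n,T.round(3),(d>0).mean())
    for t in ["deck","blue_cell","yellow_cell","ring_center","cover_knob","jar_center","bottle_center","beaker_center","black_ring_center","wrench_grip"]:
        try:
            for r in env.silhouettes(n,t)[:3]:
                m=r["mask"]; P,_=cloud(c,T,d,m)
                print(n,t,round(r["confidence"],2),np.round(r["uv"]),m.sum(), P.mean(0).round(3) if len(P) else None, np.percentile(P[:,2],[5,95]).round(3) if len(P) else None)
        except Exception as e: print(t,e)
E
```

```text
0.0 [0.22616447 0.52802126 0.20208414] [[-0.001 -0.919  0.394]
 [-0.002  0.394  0.919]
 [-1.     0.    -0.002]] 0.0854337010846305 0.011
top [[-0.023 -0.98   0.195  0.253]
 [-1.     0.022 -0.008 -0.014]
 [ 0.003 -0.196 -0.981  1.266]
 [ 0.     0.     0.     1.   ]] 0.9959767659505209
top deck 0.87 [249. 173.] 5616 [ 0.558 -0.009  0.012] [0.006 0.023]
top blue_cell 0.96 [277. 191.] 594 [ 0.502 -0.102  0.049] [0.032 0.055]
top yellow_cell 0.63 [223. 183.] 633 [0.539 0.092 0.047] [0.015 0.054]
top ring_center 0.48 [342. 224.] 175 [ 0.394 -0.335  0.013] [-0.001  0.021]
top cover_knob 0.5 [354. 183.] 189 [ 0.54  -0.372  0.015] [0.006 0.04 ]
top cover_knob 0.46 [317. 186.] 212 [ 0.52  -0.263  0.015] [0.006 0.041]
top cover_knob 0.46 [368. 155.] 193 [ 0.632 -0.447  0.016] [0.005 0.041]
top jar_center 0.61 [150. 221.] 179 [0.392 0.32  0.051] [0.017 0.065]
top bottle_center 0.5 [141. 188.] 167 [0.525 0.364 0.049] [0.001 0.082]
top beaker_center 0.63 [281. 160.] 126 [ 0.613 -0.124  0.035] [0.012 0.06 ]
top wrench_grip 0.64 [380. 198.] 248 [ 0.474 -0.462  0.007] [0.001 0.011]
side [[ 0.764 -0.3
[... 387 characters left out ...]
392 -0.341  0.013] [0.004 0.019]
side ring_center 0.22 [353. 266.] 349 [ 0.537 -0.379  0.015] [0.005 0.039]
side cover_knob 0.92 [401. 272.] 387 [ 0.629 -0.455  0.015] [0.004 0.04 ]
side cover_knob 0.84 [351. 267.] 346 [ 0.536 -0.379  0.015] [0.005 0.039]
side cover_knob 0.76 [315. 248.] 283 [ 0.514 -0.269  0.016] [0.006 0.04 ]
side jar_center 0.71 [159. 179.] 239 [0.39  0.313 0.037] [0.006 0.063]
side bottle_center 0.5 [190. 159.] 207 [0.524 0.356 0.042] [0.006 0.078]
side beaker_center 0.69 [299. 203.] 203 [ 0.606 -0.127  0.044] [0.02 0.06]
side black_ring_center 0.64 [162. 165.] 93 [0.475 0.452 0.014] [0.004 0.02 ]
side wrench_grip 0.91 [364. 304.] 518 [ 0.467 -0.465  0.006] [0.002 0.009]
```

Run:
```python
import cv2
a=cv2.imread("pics/top0.png");cv2.imwrite("pics/top0b.png",cv2.resize(a[130:260,110:410],None,fx=2.6,fy=2.6,interpolation=cv2.INTER_CUBIC))
a=cv2.imread("pics/side0.png");cv2.imwrite("pics/side0b.png",cv2.resize(a[120:330,130:430],None,fx=2.6,fy=2.6,interpolation=cv2.INTER_CUBIC))
```

```text
(no output)
```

View pics/top0b.png

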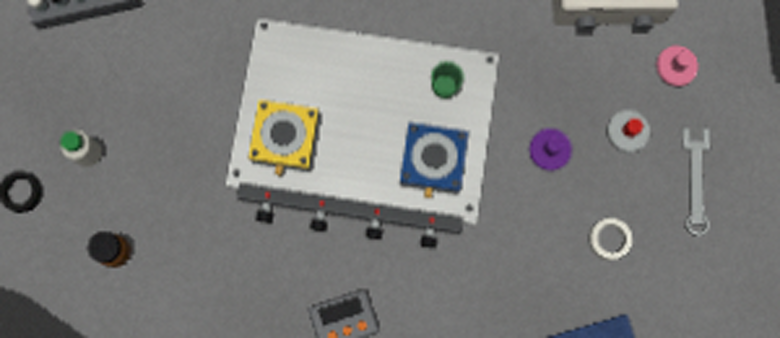

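View pics/side0b.png

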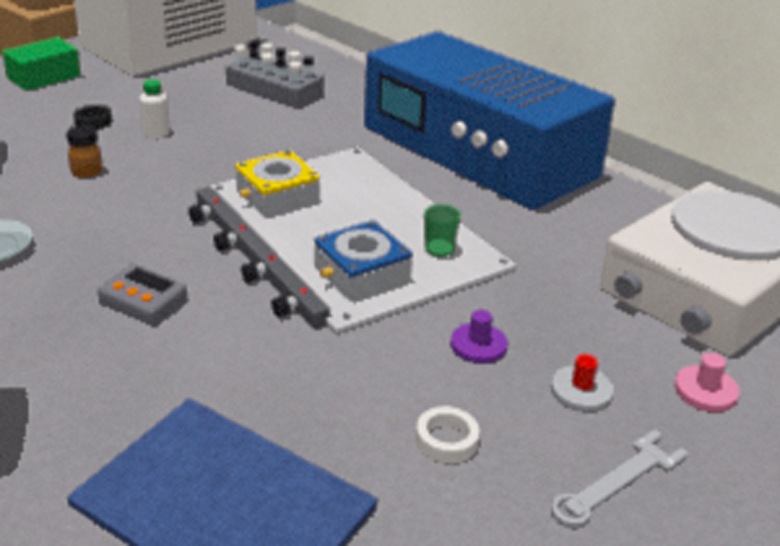

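The top picture shows white ring at about (345,222), red-knob cover at (352,180), and purple and pink decoys either side of it. The jar is at (150,221), the bottle at (139,186), and the beaker is behind blue. Blue is on the right and yellow on the left. Next I'll measure these precisely.

```bash
cat >> h.py <<'E'
def hsv(p): return cv2.cvtColor(p,cv2.COLOR_RGB2HSV)
def rect_at(c,T,mask,z):
    n,l,s_,_=cv2.connectedComponentsWithStats(mask.astype(np.uint8)); k=1+np.argmax(s_[1:,4]); mask=(l==k)
    v,u=np.nonzero(mask); P=at_z(c,T,np.c_[u,v],z)[:,:2]
    return cv2.minAreaRect((P*1000).astype(np.float32)),P
E
cat > m1.py <<'E'
from h import *
for n in ["top","side"]:
    f=np.load(n+"0.npz");p,d=f["p"],f["d"];c,T=cam_pose(n);H=hsv(p)
    P,uv=cloud(c,T,d)
    Z=np.zeros(d.shape);Z[uv[:,1],uv[:,0]]=P[:,2];X=np.zeros(d.shape);X[uv[:,1],uv[:,0]]=P[:,0];Y=np.zeros(d.shape);Y[uv[:,1],uv[:,0]]=P[:,1]
    reg=(X>.35)&(X<.75)&(abs(Y)<.55)
    t=(abs(X-.55)<.02)&(abs(Y-.2)<.02); print(n,"table z",np.median(Z[reg&(abs(Y)>.25)]))
    # deck
    m=(reg&(abs(Y)<.21)&(p.min(2)>140)).astype(np.uint8)
    n_,l,s_,_=cv2.connectedComponentsWithStats(m);k=1+np.argmax(s_[1:,4]);m=l==k
    r,_=rect_at(c,T,m,.010);print("deck",r)
    for nm,lo,hi in [("yel",18,38),("blu",100,125)]:
        mm=reg&(abs(Y)<.21)&(H[:,:,0]>lo)&(H[:,:,0]<hi)&(H[:,:,1]>140)&(H[:,:,2]>60)&(Z>.044)
        mm=cv2.morphologyEx(mm.astype(np.uint8),cv2.MORPH_CLOSE,np.ones((5,5)))>0
        r,Q=rect_at(c,T,mm,.05);print(nm,r)
E
python3 m1.py
```

```text
top table z 0.0007838391032244374
deck ((568.2305908203125, -12.122100830078125), (339.1607360839844, 239.9412841796875), 79.96924591064453)
yel ((539.7021484375, 93.88558197021484), (79.32521057128906, 77.34671020507812), 80.14532470703125)
blu ((503.8822021484375, -102.0625228881836), (76.27566528320312, 75.60324096679688), 79.7519302368164)
side table z 0.00045658333545323115
deck ((540.4317016601562, -11.02587890625), (419.1789245605469, 398.21051025390625), 89.93704223632812)
yel ((537.89990234375, 88.2421875), (86.83811950683594, 82.8372802734375), 80.22921752929688)
blu ((501.96551513671875, -108.88140869140625), (79.8241195678711, 78.1727523803711), 79.50917053222656)
```

```bash
cat >> h.py <<'E'
def go(x,y,z,phi=None):
    """print the row [rx,ry,rz,tx,ty,tz] for world target, tool down with tool z at angle phi deg"""
    s,p,Rm=st()
    cur=np.degrees(np.arctan2(Rm[1,2],Rm[0,2]))
    if phi is None: phi=cur
    a=np.radians(phi); zc=np.array([np.cos(a),np.sin(a),0]); xc=np.array([0,0,-1.]); yc=np.cross(zc,xc)
    Rt=np.stack([xc,yc,zc],1)
    rv=R.from_matrix(Rm.T@Rt).as_rotvec(); t=Rm.T@(np.array([x,y,z])-p)
    print("row",rv.round(3).tolist(),t.round(4).tolist(),"cur phi %.1f"%cur,"pos",p.round(4),"q",np.round(s["joint_pos"],2),"gap %.4f t %.2f"%(s["finger_gap"],s["clock"]),"F",np.round(s["wrist_force"],1))
E
python3 - <<'E'
from h import *
c,T=cam_pose("wrist");print(np.array(c["T_tool_cam"]).round(4),np.array(c["mtx"]).round(1)); print(T.round(3))
go(.45,0,.25,80)
go(.45,0,.25,-10)
E
```

```text
[[-1.000e-04 -2.796e-01  9.601e-01 -1.711e-01]
 [-5.000e-04 -9.601e-01 -2.796e-01  7.090e-02]
 [ 1.000e+00 -5.000e-04 -0.000e+00  1.000e-04]
 [ 0.000e+00  0.000e+00  0.000e+00  1.000e+00]] [[275.    0.  256.6]
 [  0.  275.  191.8]
 [  0.    0.    1. ]]
[[ 0.394  0.882  0.257  0.161]
 [ 0.919 -0.379 -0.11   0.557]
 [ 0.     0.28  -0.96   0.374]
 [ 0.     0.     0.     1.   ]]
row [-0.23, 0.0, 0.0] [-0.047, -0.4136, -0.3978] cur phi 66.8 pos [0.2265 0.5286 0.203 ] q [ 1.03  0.31  0.05  1.3  -0.    1.43] gap 0.0855 t 1.10 F [0.1 0.2 0.2]
row [1.341, 0.0, -0.0] [-0.047, -0.4136, -0.3978] cur phi 66.8 pos [0.2265 0.5286 0.203 ] q [ 1.03  0.31  0.05  1.3  -0.    1.43] gap 0.0855 t 1.10 F [0.1 0.2 0.2]
```

Emit:
step_arm(moves=[[[-0.23,0,0,-0.047,-0.414,-0.398,1],[-0.23,0,0,-0.047,-0.414,-0.398,1],[-0.23,0,0,-0.047,-0.414,-0.398,1],[-0.23,0,0,-0.047,-0.414,-0.398,1],[-0.23,0,0,-0.047,-0.414,-0.398,1],[-0.23,0,0,-0.047,-0.414,-0.398,1],[-0.23,0,0,-0.047,-0.414,-0.398,1],[-0.23,0,0,-0.047,-0.414,-0.398,1],[-0.23,0,0,-0.047,-0.414,-0.398,1],[-0.23,0,0,-0.047,-0.414,-0.398,1],[-0.23,0,0,-0.047,-0.414,-0.398,1],[-0.23,0,0,-0.047,-0.414,-0.398,1]]])

```text
clock: 2.3
tcp_pos: [0.4516, -0.0037, 0.2504]
orientation: [0.543, -0.454, 0.542, 0.453]
wrist_force: [0.4, 1.1, 0.5]
finger_gap: 0.0854
```

```bash
cat > m2.py <<'E'
from h import *
import sys
tag=sys.argv[1]
s,_,_=st();c,T=cam_pose("wrist");p,d=env.read_camera("wrist");save("w%s.png"%tag,p);np.savez("w%s.npz"%tag,p=p,d=d,T=T)
print("v",np.abs(s["qvel"]).max())
H=hsv(p);P,uv=cloud(c,T,d);Z=np.zeros(d.shape);Z[uv[:,1],uv[:,0]]=P[:,2]
X=np.zeros(d.shape);X[uv[:,1],uv[:,0]]=P[:,0]
print("table z",np.median(Z[(d>0)&(Z<.006)]),"deck z",np.median(Z[(Z>.007)&(Z<.013)]))
m=(p.min(2)>140)&(Z<.02)&(Z>.005);r,_=rect_at(c,T,m,.010);print("deck",r)
for nm,lo,hi in [("yel",18,38),("blu",100,125)]:
    mm=(H[:,:,0]>lo)&(H[:,:,0]<hi)&(H[:,:,1]>140)&(H[:,:,2]>60)&(Z>.044)&(Z<.06)
    mm=cv2.morphologyEx(mm.astype(np.uint8),cv2.MORPH_CLOSE,np.ones((5,5)))>0
    r,Q=rect_at(c,T,mm,.05);print(nm,r)
E
python3 m2.py a
python3 -c "
from h import *
go(.40,-.26,.20,80)"
```

```text
v 0.49411759495985597
table z 0.00019030912893047702 deck z 0.010402242722612254
deck ((569.408203125, -11.513351440429688), (338.068115234375, 239.4668426513672), 79.79186248779297)
yel ((541.518310546875, 92.77401733398438), (79.08039093017578, 78.70274353027344), 79.79589080810547)
blu ((502.6228942871094, -127.02740478515625), (26.16806411743164, 77.33415222167969), 80.17216491699219)
row [-0.005, -0.002, 0.003] [0.0509, 0.007, -0.2594] cur phi 79.7 pos [ 0.4532 -0.0059  0.2503] q [-0.19  0.06 -0.15  1.36 -0.   -0.01] gap 0.0853 t 2.35 F [ 4.  -2.9  0.7]
```

View pics/wa.png

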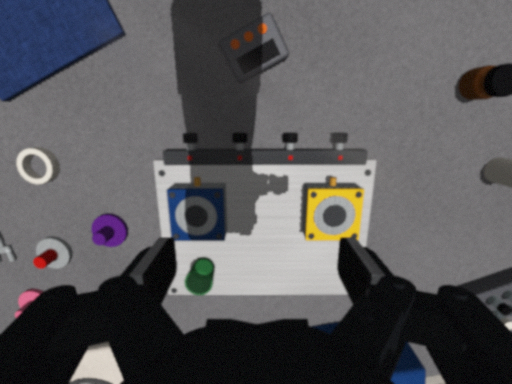

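```bash
cat > m3.py <<'E'
from h import *
def circ(c,T,p,d,center,rad,zlo,zhi,ztop,col=None):
    P,uv=cloud(c,T,d)
    k=(np.hypot(P[:,0]-center[0],P[:,1]-center[1])<rad)&(P[:,2]>zlo)&(P[:,2]<zhi)
    if col is not None:
        m=col(p,hsv(p)); k&=m[uv[:,1],uv[:,0]]
    if k.sum()<15: return None
    Q=at_z(c,T,uv[k],ztop)[:,:2]
    (x,y),r=cv2.minEnclosingCircle((Q*1000).astype(np.float32))
    el=cv2.fitEllipse(cv2.convexHull((Q*1000).astype(np.float32)))
    return np.round([x,y,r],1),np.round(el[0],1),np.round(el[1],1),int(k.sum()),P[k].mean(0).round(4)
if __name__=="__main__":
    for n,f in [("top","top0.npz"),("side","side0.npz"),("wrist","wa.npz")]:
        F=np.load(f);p,d=F["p"],F["d"];c,T=cam_pose(n)
        if n=="wrist":T=F["T"]
        print(n)
        print(" ring",circ(c,T,p,d,(.394,-.337),.04,.012,.03,.018))
        print(" knob",circ(c,T,p,d,(.54,-.375),.03,.034,.05,.040,lambda p,H:(p[:,:,0]>100)&(p[:,:,1]<70)))
        print(" disc",circ(c,T,p,d,(.54,-.375),.045,.004,.02,.010))
        print(" jar",circ(c,T,p,d,(.392,.317),.04,.055,.07,.062))
        print(" bot",circ(c,T,p,d,(.525,.36),.04,.070,.09,.080))
E
python3 m3.py
```

```text
top
 ring (array([ 394.5, -335.7,   28.3]), array([ 394.2, -335.9]), array([54.2, 55.5]), 114, array([ 0.3944, -0.3353,  0.0177]))
 knob (array([ 542.4, -372.3,    9.7]), array([ 542.3, -372.6]), array([15.4, 20. ]), 25, array([ 0.5422, -0.3725,  0.0397]))
 disc (array([ 537.9, -374.9,   43.8]), array([ 539.6, -375.1]), array([81.1, 86.6]), 178, array([ 0.5405, -0.3722,  0.0098]))
 jar (array([393.8, 324. ,  20.7]), array([393.5, 324.5]), array([39.2, 40.3]), 120, array([0.3939, 0.3242, 0.0617]))
 bot (array([529.2, 366.2,  12.2]), array([529.2, 366.8]), array([22.4, 24. ]), 42, array([0.529 , 0.3664, 0.0795]))
side
 ring (array([ 393.1, -339.6,   30.3]), array([ 393.4, -340.3]), array([54.9, 61. ]), 242, array([ 0.3939, -0.3403,  0.0168]))
 knob (array([ 538.7, -375.8,   12.5]), array([ 538.9, -377.4]), array([19.1, 25.7]), 45, array([ 0.5406, -0.3765,  0.0388]))
 disc (array([ 540. , -378.1,   32.3]), array([ 540.5, -377. ]), array([57.2, 63.5]), 272, array([ 0.5372, -0.379 ,  0.01  ]))
 jar (array([389.8, 317.6,  26.6]), array([391.7, 318.6]), array([38. , 55.2]), 66, array([0.3925, 0.3192, 0.0613]))
 bot (array([524.9, 357.4,  23.9]), array([525. , 357.4]), array([26.2, 50.9]), 35, array([0.5286, 0.3635, 0.0771]))
wrist
 ring (array([ 398.1, -334.3,   30.3]), array([ 397.7, -334.2]), array([55.9, 59.9]), 690, array([ 0.3973, -0.3349,  0.0173]))
 knob (array([ 545. , -373.1,   11.1]), array([ 545.3, -372.9]), array([20.2, 22.1]), 122, array([ 0.5451, -0.3726,  0.04  ]))
 disc (array([ 545.8, -370. ,   31.3]), array([ 544.4, -371.3]), array([57. , 61.9]), 667, array([ 0.5423, -0.3667,  0.0102]))
 jar (array([397.2, 319.3,  21. ]), array([396.5, 321.1]), array([39.5, 43.4]), 651, array([0.3965, 0.3169, 0.0613]))
 bot None
```

Emit:
step_arm(moves=[[[0,0,0,0.05,0,-0.33,1],[0,0,0,0.05,0,-0.33,1],[0,0,0,0.05,0,-0.33,1],[0,0,0,0.05,0,-0.33,1],[0,0,0,0.05,0,-0.33,1],[0,0,0,0.05,0,-0.33,1],[0,0,0,0.05,0,-0.33,1],[0,0,0,0.05,0,-0.33,1],[0,0,0,0.05,0,-0.33,1],[0,0,0,0.05,0,-0.33,1]]])

```text
clock: 3.35
tcp_pos: [0.3944, -0.3295, 0.2012]
orientation: [0.543, -0.454, 0.542, 0.452]
wrist_force: [-1.1, 0.2, -0.1]
finger_gap: 0.085
```

```bash
cat > m4.py <<'E'
from h import *
from m3 import circ
import sys
def shot(tag):
    s,_,_=st();c,T=cam_pose("wrist");p,d=env.read_camera("wrist");save("w%s.png"%tag,p);np.savez("w%s.npz"%tag,p=p,d=d,T=T)
    print("v",np.abs(s["qvel"]).max().round(3),"pos",s["tcp_pos"])
    return c,T,p,d
RED=lambda p,H:(p[:,:,0]>100)&(p[:,:,1]<70)&(p[:,:,2]<70)
E
python3 - <<'E'
from m4 import *
c,T,p,d=shot("b")
print(" ring",circ(c,T,p,d,(.394,-.337),.04,.012,.03,.018))
print(" knob",circ(c,T,p,d,(.54,-.375),.03,.034,.05,.040,RED))
go(.396,-.335,.08,80)
E
```

```text
v 0.017 pos [ 0.39439782 -0.32953308  0.20124667]
 ring (array([ 396.8, -337. ,   27.8]), array([ 396.6, -337.1]), array([54.8, 55.2]), 768, array([ 0.3967, -0.3372,  0.0177]))
 knob (array([ 543.1, -373. ,   11.3]), array([ 543.4, -373.6]), array([20., 22.]), 149, array([ 0.5435, -0.3735,  0.0397]))
row [-0.004, -0.002, 0.003] [0.1215, -0.002, -0.0051] cur phi 79.8 pos [ 0.3946 -0.3293  0.2014] q [-0.85  0.19 -0.12  1.26  0.   -0.67] gap 0.0857 t 3.40 F [0.5 0.2 0.4]
```

View pics/wb.png

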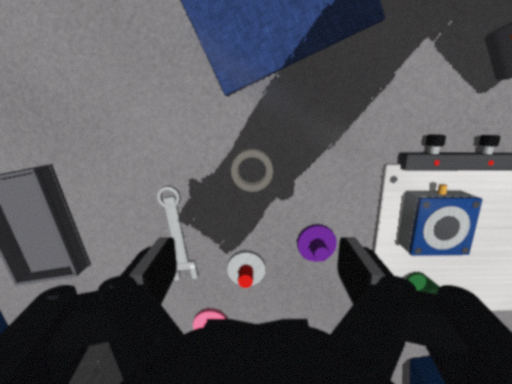

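Emit:
step_arm(force=30, moves=[[[0,0,0,0.06,-0.0025,-0.007,1],[0,0,0,0.12,-0.0025,-0.007,1],[0,0,0,0.15,-0.0025,-0.007,1],[0,0,0,0.175,-0.0025,-0.007,1],[0,0,0,0.188,-0.0025,-0.007,1],[0,0,0,0.188,-0.0025,-0.007,1],[0,0,0,0.188,-0.0025,-0.007,1],[0,0,0,0.188,-0.0025,-0.007,0.3],[0,0,0,0.188,-0.0025,-0.007,0.3],[0,0,0,0.188,-0.0025,-0.007,0.3],[0,0,0,0.188,-0.0025,-0.007,0.3],[0,0,0,0.188,-0.0025,-0.007,0.3]]])

```text
clock: 4.6
tcp_pos: [0.3964, -0.3373, 0.0137]
orientation: [0.543, -0.455, 0.542, 0.452]
wrist_force: [0.4, -0.1, 0.1]
finger_gap: 0.0255
```

Run:
```python
from m4 import *
c,T,p,d=shot("c")
go(.396,-.337,.15)
go(.50,-.103,.15,80)
```

```text
v 0.003 pos [ 0.39637844 -0.33733588  0.01370388]
row [0.0, -0.002, 0.003] [-0.1364, -0.0001, -0.0] cur phi 79.8 pos [ 0.3963 -0.3373  0.0136] q [-0.86  0.34 -0.41  0.82  0.   -0.68] gap 0.0256 t 4.65 F [ 0.2  0.4 -0.4]
row [-0.004, -0.002, 0.003] [-0.1367, -0.0609, 0.2487] cur phi 79.8 pos [ 0.3963 -0.3373  0.0136] q [-0.86  0.34 -0.41  0.82  0.   -0.68] gap 0.0256 t 4.65 F [ 0.2  0.4 -0.4]
```

View pics/wc.png

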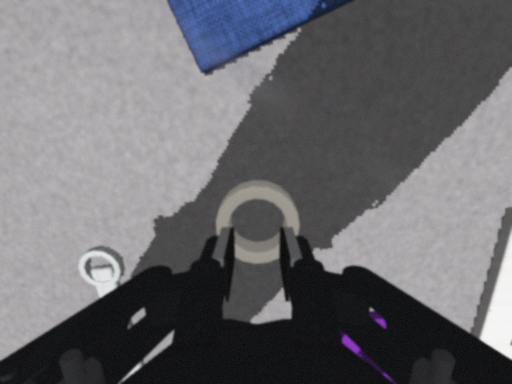

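Run:
```python
from m4 import *
F=np.load("wc.npz");p,d,T=F["p"],F["d"],F["T"];c=env.get_calibration("wrist")
cv2.imwrite("pics/wc2.png",cv2.resize(p[150:330,170:350,::-1],None,fx=3.3,fy=3.3,interpolation=cv2.INTER_CUBIC))
P,uv=cloud(c,T,d);Z=np.full(d.shape,np.nan);Z[uv[:,1],uv[:,0]]=P[:,2]
print((Z[180:275:6,214:304:6]*1000).round(0).astype(int))
```

```text
[[                   0                   -1                    0
                     0                    0                    0
                    -1                    5                    3
                     1                   -1                   -1
                    -1                    0                    1]
 [                   0                    0                    0
                     1                    9                   14
                    16                   18                   17
                    17                   11                   -1
                     0                    1                    0]
 [                   0                   -1                    0
                    14                   18                   18
                    19                   19                   18
  -9223372036854775808                   17                   18
                     4                    1                    1]
 [                   0                   -1                   16
                    18                   18              
[... 3476 characters left out ...]
        86                   80                   80
                    57                    1                   -2
                     0                    0                    0
                     1                    0                   52
                    79                   81                   86]
 [                  91                   89                   80
                    58                    1                   -1
                     1                    1                   -1
                     0                    1                    0
                    79                   83                   91]]<stdin>:5: RuntimeWarning: invalid value encountered in cast
```

View pics/wc2.png

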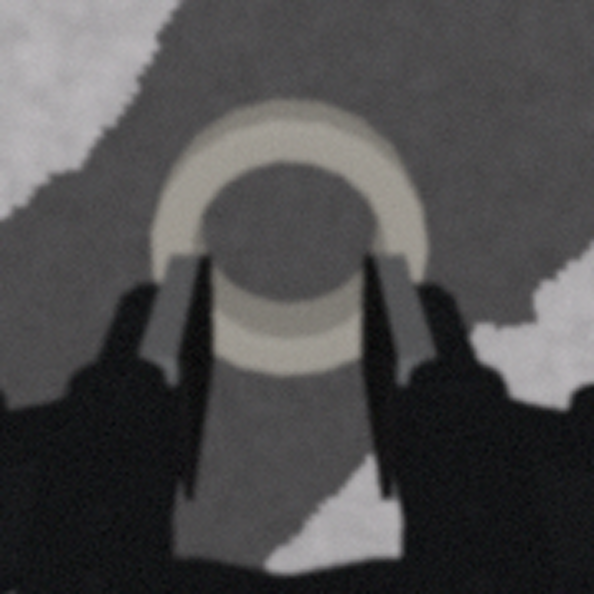

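Run:
```python
from m4 import *
F=np.load("wc.npz");p,d,T=F["p"],F["d"],F["T"];c=env.get_calibration("wrist")
P,uv=cloud(c,T,d); Tt=np.array(c["T_tool_cam"]); Q=(P-T[:3,3])@T[:3,:3]@Tt[:3,:3].T+Tt[:3,3]
for u,v in [(225,229),(231,229),(234,235),(232,241),(283,229),(290,229),(229,250),(286,250),(220,260)]:
    k=(uv[:,0]==u)&(uv[:,1]==v); print(u,v,Q[k].round(4),P[k].round(4))
```

```text
225 229 [[-0.0358  0.0108 -0.0169]] [[ 0.3826 -0.3519  0.0495]]
231 229 [[-0.036   0.0109 -0.0137]] [[ 0.3831 -0.3487  0.0497]]
234 235 [[ 0.003  -0.0109 -0.0157]] [[ 0.4043 -0.3547  0.0108]]
232 241 [[-0.0405  0.0061 -0.0129]] [[ 0.388  -0.3488  0.0542]]
283 229 [[-0.0364  0.0111  0.014 ]] [[ 0.3878 -0.3215  0.0501]]
290 229 [[-0.0349  0.0104  0.0179]] [[ 0.3892 -0.3177  0.0485]]
229 250 [[-0.056   0.0092 -0.0129]] [[ 0.3849 -0.3482  0.0697]]
286 250 [[-0.0603  0.0115  0.0132]] [[ 0.3873 -0.3222  0.0739]]
220 260 [[-0.0656  0.0095 -0.0158]] [[ 0.384  -0.351   0.0793]]
```

Run:
```python
from m4 import *
p,d=env.read_camera("side");np.savez("s1.npz",p=p,d=d)
cv2.imwrite("pics/s1.png",cv2.resize(p[200:330,230:400,::-1],None,fx=4.5,fy=4.5,interpolation=cv2.INTER_CUBIC))
```

```text
(no output)
```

View pics/s1.png

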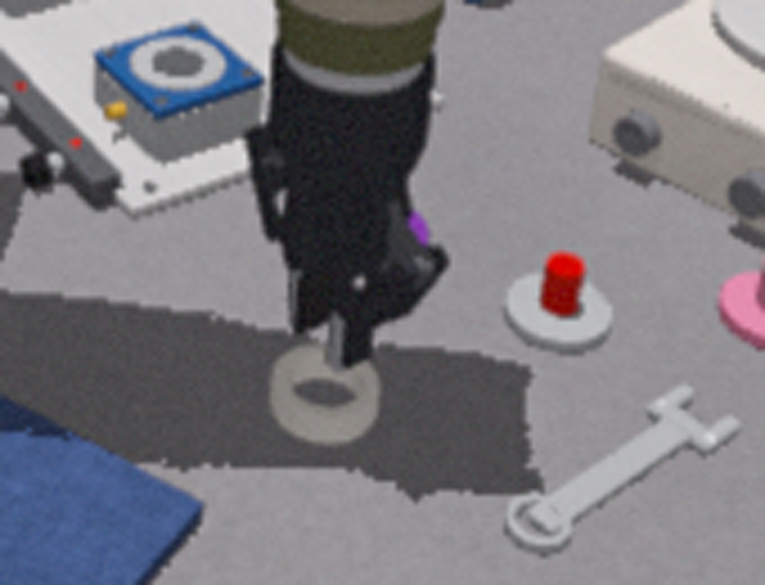

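The fingers closed on air. Both the wrist depth and the side view put the real fingertips about 46 mm above the table, at tool x ≈ -35 mm. That is 46 mm short of the +11 mm nose length stated in the interface. I'll correct for it: open, go about 46 mm lower, and check.

Emit:
step_arm(moves=[[[0,0,0,0,0,0,1],[0,0,0,0,0,0,1],[0,0,0,0,0,0,1],[0,0,0,0,0,0,1],[0,0,0,0.02,0,0,1],[0,0,0,0.035,0,0,1],[0,0,0,0.045,0,0,1],[0,0,0,0.045,0,0,1],[0,0,0,0.045,0,0,1]]])

```text
clock: 5.6
tcp_pos: [0.3964, -0.3374, -0.0314]
orientation: [0.543, -0.455, 0.542, 0.452]
wrist_force: [-0.0, -0.0, 0.4]
finger_gap: 0.0855
```

Run:
```python
from m4 import *
c,T,p,d=shot("d")
P,uv=cloud(c,T,d);
go(.396,-.337,-.034)
```

```text
v 0.012 pos [ 0.3964419  -0.33736509 -0.03137583]
row [0.0, -0.002, 0.004] [0.003, 0.0009, 0.0006] cur phi 79.8 pos [ 0.3967 -0.3377 -0.031 ] q [-0.86  0.4  -0.45  0.71  0.   -0.68] gap 0.0853 t 5.65 F [-0.4  0.2 -0.3]
```

View pics/wd.png

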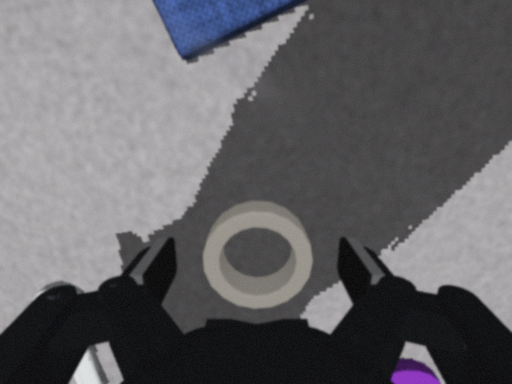

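The ring sits between the jaws at (257,256). Closing.

Emit:
step_arm(force=30, moves=[[[0,0,0,0.002,0,0,0.5],[0,0,0,0.002,0,0,0.5],[0,0,0,0.002,0,0,0.5],[0,0,0,0.002,0,0,0.5],[0,0,0,0.002,0,0,0.5],[0,0,0,0.002,0,0,0.5],[0,0,0,-0.03,0,0,0.5],[0,0,0,-0.08,0,0,0.5],[0,0,0,-0.12,0,0,0.5],[0,0,0,-0.12,0,0,0.5],[0,0,0,-0.12,0,0,0.5]]])

```text
clock: 6.75
tcp_pos: [0.397, -0.3381, 0.0901]
orientation: [0.543, -0.456, 0.542, 0.451]
wrist_force: [0.3, 0.3, -0.9]
finger_gap: 0.0554
```

Run:
```python
from m4 import *
c,T,p,d=shot("e")
F=np.load("we.npz");P,uv=cloud(c,T,d);Tt=np.array(c["T_tool_cam"]);Q=(P-T[:3,3])@T[:3,:3]@Tt[:3,:3].T+Tt[:3,3]
k=(np.abs(Q[:,2])<.04)&(Q[:,0]>-.06)&(Q[:,0]<.03)&(np.abs(Q[:,1])<.045)
k&=(p[uv[:,1],uv[:,0]].min(1)>110)
print(k.sum(),Q[k].mean(0),np.percentile(Q[k],[1,50,99],axis=0).round(4))
go(.50,-.103,.15,80)
```

```text
v 0.049 pos [ 0.39701621 -0.33805588  0.09007456]
4390 [-0.04984637  0.00104088  0.0002956 ] [[-0.0515 -0.0267 -0.0257]
 [-0.0501  0.0024  0.0007]
 [-0.0349  0.026   0.0257]]
row [-0.004, -0.002, 0.004] [-0.0617, -0.0609, 0.2486] cur phi 79.8 pos [ 0.3961 -0.3371  0.0886] q [-0.86  0.27 -0.3   0.99  0.   -0.68] gap 0.0556 t 6.80 F [-0.4  1.  -0.7]
```

View pics/we.png

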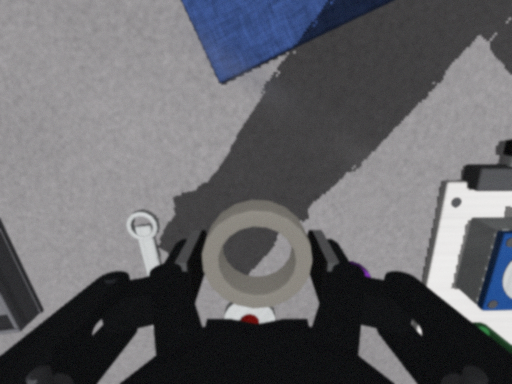

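Run:
```python
from m4 import *
F=np.load("we.npz");p,d,T=F["p"],F["d"],F["T"];c=env.get_calibration("wrist")
P,uv=cloud(c,T,d);Tt=np.array(c["T_tool_cam"]);Q=(P-T[:3,3])@T[:3,:3]@Tt[:3,:3].T+Tt[:3,3]
k=(np.abs(Q[:,2])<.035)&(Q[:,0]>-.053)&(Q[:,0]<-.047)&(np.abs(Q[:,1])<.035)&(p[uv[:,1],uv[:,0]].min(1)>110)
print(cv2.minEnclosingCircle((Q[k][:,1:]*1000).astype(np.float32)), cv2.fitEllipse(cv2.convexHull((Q[k][:,1:]*1000).astype(np.float32))))
go(.46,-.20,.20,80)
```

```text
((-0.8069738745689392, 0.4842330515384674), 28.076143264770508) ((-0.7661316394805908, 0.06742614507675171), (54.112178802490234, 55.83449935913086), 91.61029815673828)
row [-0.004, -0.002, 0.004] [-0.1116, -0.0389, 0.146] cur phi 79.8 pos [ 0.3961 -0.3371  0.0886] q [-0.86  0.27 -0.3   0.99  0.   -0.68] gap 0.0556 t 6.80 F [-0.4  1.  -0.7]
```

Emit:
step_arm(moves=[[[0,0,0,-0.05,0,0,0.5],[0,0,0,-0.112,-0.039,0.146,0.5],[0,0,0,-0.112,-0.039,0.146,0.5],[0,0,0,-0.112,-0.039,0.146,0.5],[0,0,0,-0.112,-0.039,0.146,0.5],[0,0,0,-0.112,-0.039,0.146,0.5],[0,0,0,-0.112,-0.039,0.146,0.5],[0,0,0,-0.112,-0.039,0.146,0.5]]])

```text
clock: 7.6
tcp_pos: [0.459, -0.2007, 0.1988]
orientation: [0.543, -0.454, 0.543, 0.453]
wrist_force: [-0.4, -0.2, 0.0]
finger_gap: 0.0552
```

```bash
python3 m2.py f; python3 -c "
from h import *
go(.5065,-.1027,.08,80)"
```

```text
v 0.0072567375012026255
table z 0.00016199194851490573 deck z 0.010286272352157011
deck ((572.0792236328125, -12.647186279296875), (341.41937255859375, 232.1967010498047), 79.24266815185547)
yel ((540.2412109375, 83.29755401611328), (67.33792114257812, 78.49305725097656), 79.96855163574219)
blu ((506.59149169921875, -103.898193359375), (78.14842224121094, 78.0069808959961), 79.76312255859375)
row [-0.006, -0.002, 0.001] [0.1189, -0.029, 0.1052] cur phi 79.7 pos [ 0.459  -0.2008  0.199 ] q [-0.57  0.17 -0.15  1.25 -0.   -0.39] gap 0.0553 t 7.65 F [ 0.6 -0.7  0.7]
```

View pics/wf.png

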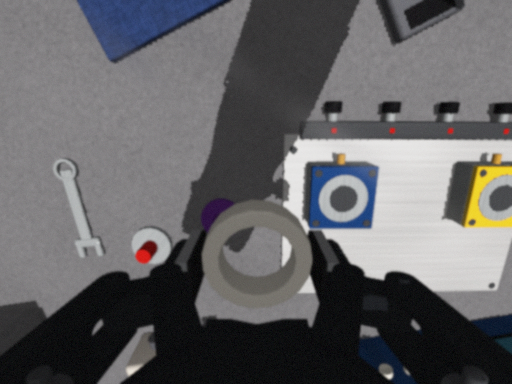

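Emit:
step_arm(moves=[[[0,0,0,0.03,-0.0287,0.104,0.5],[0,0,0,0.05,-0.0287,0.104,0.5],[0,0,0,0.09,-0.0287,0.104,0.5],[0,0,0,0.13,-0.0287,0.104,0.5],[0,0,0,0.15,-0.0287,0.104,0.5],[0,0,0,0.165,-0.0287,0.104,0.5],[0,0,0,0.165,-0.0287,0.104,0.5],[0,0,0,0.165,-0.0287,0.104,0.5]]])

```text
clock: 8.45
tcp_pos: [0.5055, -0.1048, 0.0336]
orientation: [0.543, -0.453, 0.544, 0.452]
wrist_force: [-0.1, -0.0, -0.3]
finger_gap: 0.056
```

Run:
```python
from h import *
go(.5058,-.1037,.0185,79.8)
```

```text
row [-0.004, -0.002, -0.0] [0.0151, -0.0001, 0.0011] cur phi 79.6 pos [ 0.5055 -0.1048  0.0336] q [-0.36  0.32 -0.39  0.87 -0.   -0.18] gap 0.0560 t 8.45 F [-0.1 -0.  -0.3]
```

Emit:
step_arm(moves=[[[0,0,0,0.006,0,0.001,0.5],[0,0,0,0.011,0,0.001,0.5],[0,0,0,0.0145,0,0.001,0.5],[0,0,0,0.015,0,0.001,0.5],[0,0,0,0.015,0,0.001,0.5],[0,0,0,0.015,0,0.001,0.5]]])

```text
clock: 9.05
tcp_pos: [0.5059, -0.1038, 0.0188]
orientation: [0.543, -0.453, 0.544, 0.452]
wrist_force: [0.2, 0.2, -0.5]
finger_gap: 0.0557
```

Emit:
step_arm(moves=[[[0,0,0,0.001,0,0,0.5],[0,0,0,0.001,0,0,0.5],[0,0,0,0.001,0,0,1],[0,0,0,0.001,0,0,1],[0,0,0,0.001,0,0,1],[0,0,0,0.001,0,0,1],[0,0,0,-0.03,0,0,1],[0,0,0,-0.08,0,0,1],[0,0,0,-0.12,0,0,1],[0,0,0,-0.14,0,0,1],[0,0,0,-0.14,0,0,1]]])

```text
clock: 10.15
tcp_pos: [0.5083, -0.1044, 0.1625]
orientation: [0.544, -0.455, 0.542, 0.45]
wrist_force: [0.4, -0.1, 0.2]
finger_gap: 0.0852
```

```bash
cat > m5.py <<'E'
from m4 import *
import sys
c,T,p,d=shot(sys.argv[1])
print(" ring",circ(c,T,p,d,(.506,-.1035),.04,.062,.075,.068))
E
python3 m5.py g
python3 -c "
from h import *
go(.46,-.25,.18,80)"
```

```text
v 0.079 pos [ 0.50825502 -0.10439389  0.16252388]
 ring (array([ 505.7, -103.7,   28. ]), array([ 505.8, -103.8]), array([54.8, 55.7]), 1336, array([ 0.5054, -0.1037,  0.0676]))
row [-0.007, -0.002, 0.004] [-0.0195, 0.0198, -0.1522] cur phi 79.6 pos [ 0.507  -0.1039  0.1603] q [-0.36  0.22 -0.19  1.16 -0.   -0.17] gap 0.0857 t 10.20 F [ 0.5  0.5 -0.6]
```

View pics/wg.png

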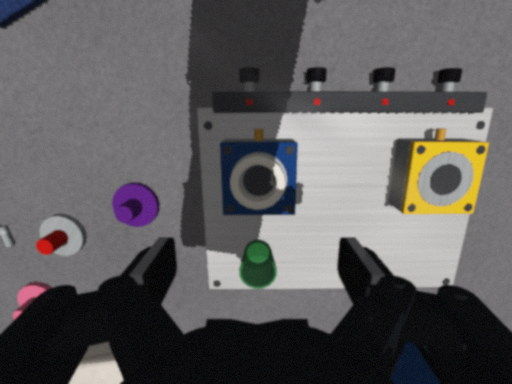

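```bash
python3 -c "
from h import *
go(.535,-.372,.16,80)"
```

```text
row [-0.007, -0.002, 0.004] [0.0011, -0.076, -0.2586] cur phi 79.6 pos [ 0.507  -0.1039  0.1603] q [-0.36  0.22 -0.19  1.16 -0.   -0.17] gap 0.0857 t 10.20 F [ 0.5  0.5 -0.6]
```

Emit:
step_arm(moves=[[[0,0,0,0,-0.076,-0.259,0.6],[0,0,0,0,-0.076,-0.259,0.6],[0,0,0,0,-0.076,-0.259,0.6],[0,0,0,0,-0.076,-0.259,0.6],[0,0,0,0,-0.076,-0.259,0.6],[0,0,0,0,-0.076,-0.259,0.6],[0,0,0,0,-0.076,-0.259,0.6],[0,0,0,0,-0.076,-0.259,0.6],[0,0,0,0,-0.076,-0.259,0.6],[0,0,0,0,-0.076,-0.259,0.6]]])

```text
clock: 11.2
tcp_pos: [0.535, -0.3707, 0.161]
orientation: [0.543, -0.454, 0.543, 0.452]
wrist_force: [-0.0, -0.6, 1.1]
finger_gap: 0.0512
```

Run:
```python
from m4 import *
c,T,p,d=shot("h")
k=circ(c,T,p,d,(.54,-.375),.03,.034,.05,.040,RED); print(" knob",k)
print(" disc",circ(c,T,p,d,(.543,-.373),.04,.006,.014,.010,lambda p,H:(p.min(2)>90)))
go(k[1][0]/1000,k[1][1]/1000,-.022,80)
```

```text
v 0.009 pos [ 0.53496668 -0.37073858  0.16098183]
 knob (array([ 545.5, -373.8,   10.1]), array([ 545.5, -373.7]), array([19.9, 20. ]), 245, array([ 0.5452, -0.3736,  0.04  ]))
 disc (array([ 544.7, -373.8,   26.9]), array([ 544.8, -373.9]), array([52.4, 53.2]), 526, array([ 0.5375, -0.3754,  0.01  ]))
row [-0.005, -0.002, 0.004] [0.1833, -0.01, -0.0005] cur phi 79.7 pos [ 0.5351 -0.3709  0.1613] q [-0.73  0.47  0.18  1.27  0.   -0.55] gap 0.0511 t 11.25 F [ 0.1 -0.5  1.4]
```

View pics/wh.png

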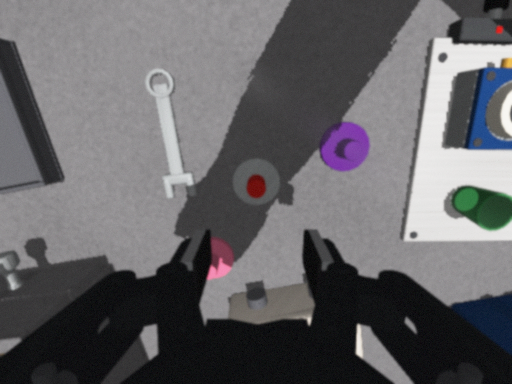

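Emit:
step_arm(force=50, moves=[[[0,0,0,0.05,-0.0095,-0.0005,0.6],[0,0,0,0.1,-0.0095,-0.0005,0.6],[0,0,0,0.14,-0.0095,-0.0005,0.6],[0,0,0,0.17,-0.0095,-0.0005,0.6],[0,0,0,0.182,-0.0095,-0.0005,0.6],[0,0,0,0.182,-0.0095,-0.0005,0.6],[0,0,0,0.182,-0.0095,-0.0005,0.6],[0,0,0,0.182,-0.0095,-0.0005,0.1],[0,0,0,0.182,-0.0095,-0.0005,0.1],[0,0,0,0.182,-0.0095,-0.0005,0.1],[0,0,0,0.182,-0.0095,-0.0005,0.1],[0,0,0,0.182,-0.0095,-0.0005,0.1]]])

```text
clock: 12.45
tcp_pos: [0.5468, -0.374, -0.018]
orientation: [0.544, -0.456, 0.542, 0.45]
wrist_force: [-0.6, 3.4, 8.5]
finger_gap: 0.0208
```

Emit:
step_arm(moves=[[[0,0,0,-0.01,0,0,0.1],[0,0,0,-0.05,0,0,0.1],[0,0,0,-0.1,0,0,0.1],[0,0,0,-0.15,0,0,0.1],[0,0,0,-0.18,0,0,0.1],[0,0,0,-0.18,0,0,0.1],[0,0,0,-0.18,0,0,0.1]]])

```text
clock: 13.15
tcp_pos: [0.5458, -0.3735, 0.163]
orientation: [0.544, -0.457, 0.542, 0.45]
wrist_force: [-0.5, 0.3, -2.4]
finger_gap: 0.0206
```

Run:
```python
from m4 import *
c,T,p,d=shot("i")
P,uv=cloud(c,T,d);Tt=np.array(c["T_tool_cam"]);Q=(P-T[:3,3])@T[:3,:3]@Tt[:3,:3].T+Tt[:3,3]
k=(np.abs(Q[:,2])<.035)&(Q[:,0]>-.05)&(Q[:,0]<-.01)&(np.abs(Q[:,1])<.04)&(p[uv[:,1],uv[:,0]].min(1)>60)
print(k.sum(),np.percentile(Q[k],[1,50,99],axis=0).round(4))
h=cv2.convexHull((Q[k][:,1:]*1000).astype(np.float32));print(cv2.minEnclosingCircle(h),cv2.fitEllipse(h))
go(.5061,-.1037,.16,80)
```

```text
v 0.054 pos [ 0.54579022 -0.37354373  0.16301266]
3540 [[-0.0483  0.0006 -0.0273]
 [-0.0281  0.0159  0.0002]
 [-0.0206  0.0294  0.0272]]
((1.2922998666763306, 0.03832993656396866), 28.809701919555664) ((1.231210708618164, 0.02661752700805664), (57.24938201904297, 57.35893249511719), 2.425807237625122)
row [-0.005, -0.002, 0.007] [0.0001, 0.0863, 0.2579] cur phi 79.7 pos [ 0.545  -0.3729  0.1612] q [-0.72  0.49  0.21  1.28  0.   -0.54] gap 0.0207 t 13.20 F [-0.2 -0.2 -3.6]
```

View pics/wi.png

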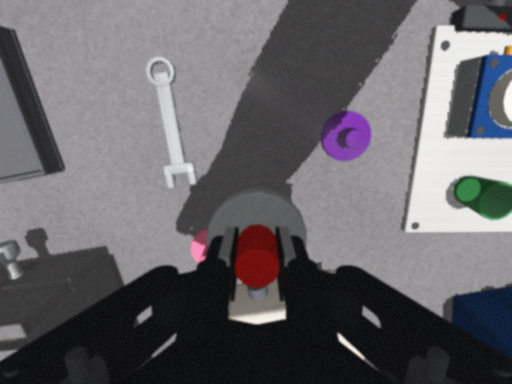

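Emit:
step_arm(moves=[[[0,0,0,0,0.085,0.258,0.1],[0,0,0,0,0.085,0.258,0.1],[0,0,0,0,0.085,0.258,0.1],[0,0,0,0,0.085,0.258,0.1],[0,0,0,0,0.085,0.258,0.1],[0,0,0,0,0.085,0.258,0.1],[0,0,0,0,0.085,0.258,0.1],[0,0,0,0,0.085,0.258,0.1],[0,0,0,0.05,0.085,0.258,0.1],[0,0,0,0.09,0.085,0.258,0.1],[0,0,0,0.09,0.085,0.258,0.1],[0,0,0,0.09,0.085,0.258,0.1]]])

```text
clock: 14.4
tcp_pos: [0.5071, -0.1049, 0.0695]
orientation: [0.543, -0.454, 0.543, 0.451]
wrist_force: [0.6, -1.1, -1.2]
finger_gap: 0.0207
```

Run:
```python
from m4 import *
c,T,p,d=shot("j")
P,uv=cloud(c,T,d);Tt=np.array(c["T_tool_cam"]);Q=(P-T[:3,3])@T[:3,:3]@Tt[:3,:3].T+Tt[:3,3]
k=(np.abs(Q[:,2])<.035)&(Q[:,0]>-.033)&(Q[:,0]<-.022)&(np.abs(Q[:,1])<.04)&(p[uv[:,1],uv[:,0]].min(1)>60)
h=cv2.convexHull((Q[k][:,1:]*1000).astype(np.float32));print(np.median(Q[k],0),cv2.minEnclosingCircle(h))
go(.5072,-.104,.0505,79.8)
```

```text
v 0.056 pos [ 0.50712031 -0.10490439  0.06948282]
[-0.02812083  0.01663613  0.00020857] ((1.0366815328598022, -0.05152894929051399), 28.931489944458008)
row [-0.003, -0.002, 0.007] [0.0205, 0.0018, 0.0011] cur phi 79.6 pos [ 0.5087 -0.1053  0.071 ] q [-0.36  0.28 -0.34  0.95 -0.   -0.18] gap 0.0203 t 14.45 F [-0.1  0.2 -1.3]
```

View pics/wj.png

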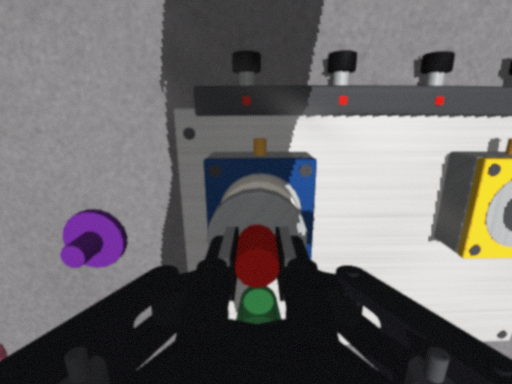

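Emit:
step_arm(moves=[[[0,0,0,0.008,0.001,0.001,0.1],[0,0,0,0.014,0.001,0.001,0.1],[0,0,0,0.018,0.001,0.001,0.1],[0,0,0,0.019,0.001,0.001,0.1],[0,0,0,0.019,0.001,0.001,0.1],[0,0,0,0.019,0.001,0.001,0.1],[0,0,0,0.019,0.001,0.001,0.1]]])

```text
clock: 15.15
tcp_pos: [0.5082, -0.1042, 0.0523]
orientation: [0.544, -0.455, 0.542, 0.45]
wrist_force: [0.1, 0.5, -2.6]
finger_gap: 0.0207
```

Run:
```python
from h import *
go(.5072,-.104,.0505,79.8)
```

```text
row [-0.003, -0.002, 0.008] [0.0017, 0.001, 0.0] cur phi 79.7 pos [ 0.5082 -0.1042  0.0523] q [-0.36  0.3  -0.36  0.9  -0.   -0.18] gap 0.0207 t 15.15 F [ 0.1  0.5 -2.6]
```

Emit:
step_arm(moves=[[[0,0,0,0.001,0.001,0,0.1],[0,0,0,0.002,0.001,0,0.1],[0,0,0,0.0025,0.001,0,0.1],[0,0,0,0.0025,0.001,0,0.1],[0,0,0,0.0025,0.001,0,0.1]]])

```text
clock: 15.65
tcp_pos: [0.5072, -0.104, 0.05]
orientation: [0.544, -0.456, 0.542, 0.45]
wrist_force: [-2.4, -0.5, 2.3]
finger_gap: 0.0208
```

Contact: the vertical force went from -2.6 to +2.3 N. Release and lift.

Emit:
step_arm(moves=[[[0,0,0,0,0,0,0.6],[0,0,0,0,0,0,0.6],[0,0,0,0,0,0,0.6],[0,0,0,0,0,0,0.6],[0,0,0,-0.03,0,0,0.6],[0,0,0,-0.08,0,0,0.6],[0,0,0,-0.13,0,0,0.6],[0,0,0,-0.15,0,0,0.8],[0,0,0,-0.15,0,0,0.8],[0,0,0,-0.15,0,0,0.8]]])

```text
clock: 16.65
tcp_pos: [0.5063, -0.1035, 0.2]
orientation: [0.544, -0.456, 0.542, 0.45]
wrist_force: [-0.1, 0.3, 0.3]
finger_gap: 0.0687
```

Run:
```python
from m4 import *
c,T,p,d=shot("k")
print(" disc",circ(c,T,p,d,(.506,-.1035),.04,.072,.084,.078))
print(" knob",circ(c,T,p,d,(.506,-.1035),.03,.10,.12,.108,RED))
go(.46,.1,.20,80)
go(.39,.30,.20,80)
```

```text
v 0.039 pos [ 0.50627102 -0.10353042  0.19999946]
 disc (array([ 505.3, -103.9,   29. ]), array([ 505.4, -103.8]), array([56.9, 57.8]), 1668, array([ 0.5032, -0.1034,  0.078 ]))
 knob None
row [-0.006, -0.002, 0.006] [-0.002, 0.0813, 0.1918] cur phi 79.7 pos [ 0.5056 -0.1033  0.199 ] q [-0.36  0.19 -0.12  1.25 -0.   -0.18] gap 0.0681 t 16.70 F [0.2 0.4 0.1]
row [-0.006, -0.002, 0.006] [-0.003, 0.1861, 0.376] cur phi 79.7 pos [ 0.5056 -0.1033  0.199 ] q [-0.36  0.19 -0.12  1.25 -0.   -0.18] gap 0.0681 t 16.70 F [0.2 0.4 0.1]
```

View pics/wk.png

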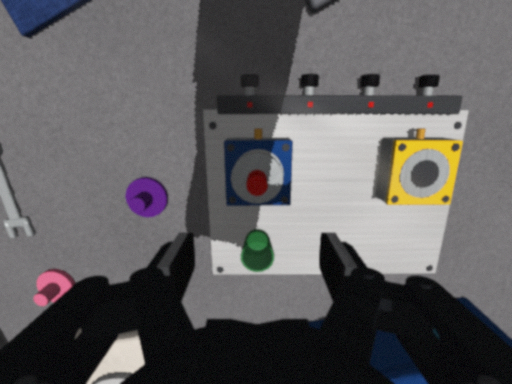

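Run:
```python
from h import *
go(.393,.315,.17,-10.2)
```

```text
row [1.568, 0.003, 0.007] [0.0269, 0.186, 0.3913] cur phi 79.7 pos [ 0.5056 -0.1033  0.199 ] q [-0.36  0.19 -0.12  1.25 -0.   -0.18] gap 0.0681 t 16.70 F [0.2 0.4 0.1]
```

Emit:
step_arm(moves=[[[0.14,0,0,0,0.02,0.04,1],[1.568,0.003,0.007,0.027,0.186,0.391,1],[1.568,0.003,0.007,0.027,0.186,0.391,1],[1.568,0.003,0.007,0.027,0.186,0.391,1],[1.568,0.003,0.007,0.027,0.186,0.391,1],[1.568,0.003,0.007,0.027,0.186,0.391,1],[1.568,0.003,0.007,0.027,0.186,0.391,1],[1.568,0.003,0.007,0.027,0.186,0.391,1],[1.568,0.003,0.007,0.027,0.186,0.391,1],[1.568,0.003,0.007,0.027,0.186,0.391,1],[1.568,0.003,0.007,0.027,0.186,0.391,1],[1.568,0.003,0.007,0.027,0.186,0.391,1]]])

```text
clock: 17.9
tcp_pos: [0.3908, 0.3155, 0.1675]
orientation: [0.703, 0.063, 0.706, -0.064]
wrist_force: [-0.3, -0.1, -0.1]
finger_gap: 0.085
```

Emit:
step_arm(moves=[[[0,0,0,0,0,0,1],[0,0,0,0,0,0,1],[0,0,0,0,0,0,1]]])

```text
clock: 18.2
tcp_pos: [0.3904, 0.3149, 0.1665]
orientation: [0.702, 0.062, 0.706, -0.064]
wrist_force: [0.5, 0.8, -0.6]
finger_gap: 0.0853
```

Run:
```python
from m4 import *
c,T,p,d=shot("l")
print(" jar",circ(c,T,p,d,(.395,.320),.04,.055,.07,.062))
print(" bot",circ(c,T,p,d,(.529,.366),.04,.070,.09,.080))
go(.395,.321,-.018,-10.2)
```

```text
v 0.013 pos [0.39041039 0.31489994 0.16653665]
 jar (array([396.5, 326.3,  20.1]), array([396.5, 326.3]), array([39.2, 40.1]), 1173, array([0.3966, 0.3266, 0.0619]))
 bot (array([529.9, 368.6,  14.7]), array([529.9, 368.2]), array([25. , 29.4]), 752, array([0.5302, 0.3681, 0.0792]))
row [-0.001, -0.004, 0.003] [0.1848, 0.0073, 0.004] cur phi -10.3 pos [0.3907 0.315  0.1669] q [ 0.52  0.19 -0.2   1.18  0.    2.27] gap 0.0852 t 18.25 F [ 0.2 -0.5 -0.2]
```

View pics/wl.png

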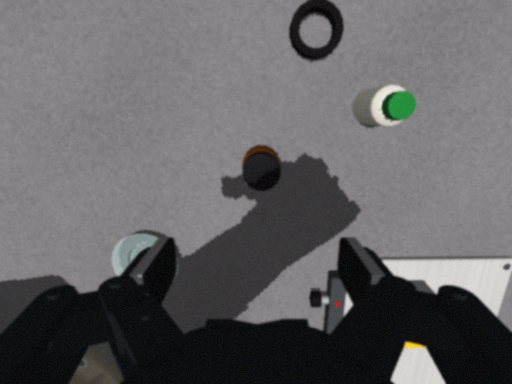

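Run:
```python
from m4 import *
F=np.load("wl.npz");c=env.get_calibration("wrist")
print(at_z(c,F["T"],[[137,255],[115,255],[137,235],[160,240]],.01).round(3))
go(.3960,.3257,-.018,-10.2)
```

```text
[[0.211 0.232 0.01 ]
 [0.181 0.237 0.01 ]
 [0.22  0.26  0.01 ]
 [0.248 0.248 0.01 ]]
row [-0.001, -0.004, 0.003] [0.1848, 0.0121, 0.0041] cur phi -10.3 pos [0.3907 0.315  0.1669] q [ 0.52  0.19 -0.2   1.18  0.    2.27] gap 0.0852 t 18.25 F [ 0.2 -0.5 -0.2]
```

Emit:
step_arm(force=40, moves=[[[0,0,0,0.04,0.0123,0.0043,1],[0,0,0,0.08,0.0123,0.0043,1],[0,0,0,0.12,0.0123,0.0043,1],[0,0,0,0.16,0.0123,0.0043,1],[0,0,0,0.184,0.0123,0.0043,1],[0,0,0,0.184,0.0123,0.0043,1],[0,0,0,0.184,0.0123,0.0043,1],[0,0,0,0.184,0.0123,0.0043,0.4],[0,0,0,0.184,0.0123,0.0043,0.4],[0,0,0,0.184,0.0123,0.0043,0.4],[0,0,0,0.184,0.0123,0.0043,0.4],[0,0,0,0.184,0.0123,0.0043,0.4]]])

```text
clock: 19.45
tcp_pos: [0.3973, 0.3266, -0.0155]
orientation: [0.703, 0.063, 0.705, -0.064]
wrist_force: [-1.2, -0.8, 6.6]
finger_gap: 0.0421
```

Emit:
step_arm(moves=[[[0,0,0,-0.01,0,0,0.4],[0,0,0,-0.05,0,0,0.4],[0,0,0,-0.1,0,0,0.4],[0,0,0,-0.15,0,0,0.4],[0,0,0,-0.18,0,0,0.4],[0,0,0,-0.18,0,0,0.4],[0,0,0,-0.18,0,0,0.4]]])

```text
clock: 20.15
tcp_pos: [0.3981, 0.327, 0.1656]
orientation: [0.704, 0.063, 0.704, -0.063]
wrist_force: [-0.4, -0.2, -1.3]
finger_gap: 0.0429
```

Run:
```python
from m4 import *
c,T,p,d=shot("m")
P,uv=cloud(c,T,d);Tt=np.array(c["T_tool_cam"]);Q=(P-T[:3,3])@T[:3,:3]@Tt[:3,:3].T+Tt[:3,3]
m=np.zeros(d.shape,bool)
for r in env.silhouettes("wrist","jar_center")[:2]:
    print(r["confidence"],r["uv"],r["mask"].sum()); m=r["mask"]
    k=m[uv[:,1],uv[:,0]]; q=Q[k]; print(np.percentile(q,[2,50,98],axis=0).round(4))
    kk=np.abs(q[:,0]-np.percentile(q[:,0],10))<.004; print(kk.sum(),cv2.minEnclosingCircle((q[kk][:,1:]*1000).astype(np.float32)))
go(.524,-.0043,.17,-10.2)
```

```text
v 0.051 pos [0.39808177 0.32699639 0.16562895]
0.73 [256.6, 272.2] 9313
[[-0.0786 -0.0102 -0.0183]
 [-0.077   0.0103 -0.0001]
 [-0.0259  0.0203  0.0182]]
5654 ((-0.7505967617034912, -0.07344281673431396), 20.089250564575195)
row [-0.001, -0.004, 0.003] [-0.0066, -0.3026, 0.184] cur phi -10.2 pos [0.3967 0.3262 0.1633] q [ 0.53  0.21 -0.18  1.18  0.    2.28] gap 0.0425 t 20.25 F [-0.1  0.1 -1. ]
```

View pics/wm.png

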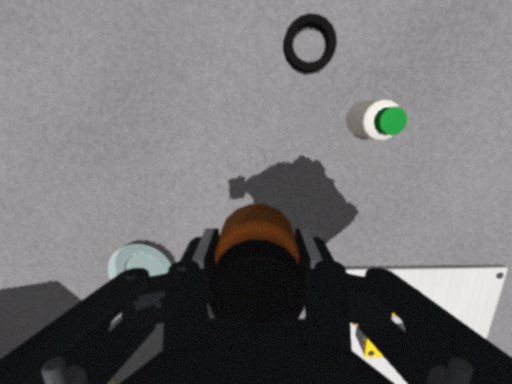

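Run:
```python
from h import *
c=env.get_calibration("wrist")
for t in "gk":
    F=np.load("w%s.npz"%t);p,d,T=F["p"],F["d"],F["T"];H=hsv(p);P,uv=cloud(c,T,d);Z=np.zeros(d.shape);Z[uv[:,1],uv[:,0]]=P[:,2]
    m=(p.min(2)>140)&(Z<.02)&(Z>.005);print("deck",rect_at(c,T,m,.010)[0])
    for nm,lo,hi in [("yel",18,38),("blu",100,125)]:
        mm=(H[:,:,0]>lo)&(H[:,:,0]<hi)&(H[:,:,1]>140)&(H[:,:,2]>50)&(Z>.044)&(Z<.06)
        mm=cv2.morphologyEx(mm.astype(np.uint8),cv2.MORPH_CLOSE,np.ones((9,9)))>0
        print(t,nm,rect_at(c,T,mm,.05)[0])
```

```text
deck ((575.7786865234375, 22.364898681640625), (269.10797119140625, 239.26370239257812), 79.97750854492188)
g yel ((541.9738159179688, 92.5096435546875), (82.46863555908203, 79.69915771484375), 80.01033020019531)
g blu ((506.9154052734375, -102.11465454101562), (77.32388305664062, 77.46159362792969), 79.91780853271484)
deck ((570.3961791992188, -12.474578857421875), (339.8039855957031, 237.3017120361328), 80.1094970703125)
k yel ((541.8209838867188, 92.7153549194336), (82.17633819580078, 77.76215362548828), 79.92915344238281)
k blu ((507.130126953125, -102.1519775390625), (77.11972045898438, 77.3377456665039), 80.73979949951172)
```

Emit:
step_arm(moves=[[[0,0,0,0,-0.302,0.184,0.4],[0,0,0,0,-0.302,0.184,0.4],[0,0,0,0,-0.302,0.184,0.4],[0,0,0,0,-0.302,0.184,0.4],[0,0,0,0,-0.302,0.184,0.4],[0,0,0,0,-0.302,0.184,0.4],[0,0,0,0,-0.302,0.184,0.4],[0,0,0,0,-0.302,0.184,0.4],[0,0,0,0,-0.302,0.184,0.4],[0,0,0,0,-0.302,0.184,0.4],[0,0,0,0,-0.302,0.184,0.4]]])

```text
clock: 21.35
tcp_pos: [0.5231, -0.0023, 0.1628]
orientation: [0.702, 0.062, 0.706, -0.063]
wrist_force: [0.2, -0.1, -0.8]
finger_gap: 0.0426
```

Run:
```python
from m4 import *
c,T,p,d=shot("n")
go(.5244,-.0040,-.004,-10.1)
```

```text
v 0.008 pos [ 0.52308281 -0.00230633  0.1628034 ]
row [-0.0, -0.005, 0.003] [0.1671, -0.0011, 0.0022] cur phi -10.1 pos [ 0.5233 -0.0023  0.1631] q [-0.16  0.23 -0.16  1.18 -0.    1.59] gap 0.0424 t 21.40 F [-0.1 -0.3 -0.8]
```

View pics/wn.png

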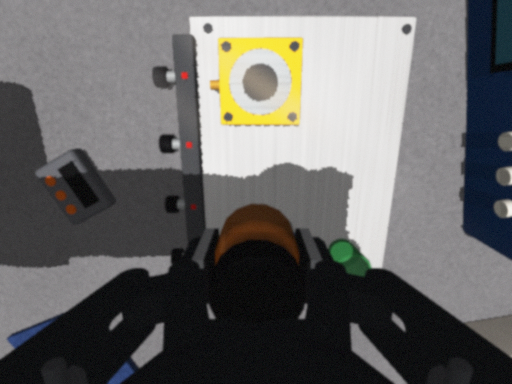

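Emit:
step_arm(moves=[[[0,0,0,0.04,-0.001,0.002,0.4],[0,0,0,0.08,-0.001,0.002,0.4],[0,0,0,0.12,-0.001,0.002,0.4],[0,0,0,0.145,-0.001,0.002,0.4],[0,0,0,0.155,-0.001,0.002,0.4],[0,0,0,0.162,-0.001,0.002,0.4],[0,0,0,0.165,-0.001,0.002,0.4],[0,0,0,0.165,-0.001,0.002,0.4],[0,0,0,0.165,-0.001,0.002,0.4]]])

```text
clock: 22.3
tcp_pos: [0.5253, -0.004, -0.0007]
orientation: [0.703, 0.061, 0.705, -0.063]
wrist_force: [0.4, -0.8, -1.0]
finger_gap: 0.0422
```

Run:
```python
from h import *
go(.5244,-.0040,-.005,-10.1)
```

```text
row [-0.0, -0.003, 0.003] [0.0043, -0.0002, -0.0009] cur phi -10.1 pos [ 0.5253 -0.004  -0.0007] q [-0.16  0.37 -0.4   0.8  -0.    1.59] gap 0.0422 t 22.30 F [ 0.4 -0.8 -1. ]
```

Emit:
step_arm(moves=[[[0,0,0,0.002,0,-0.001,0.4],[0,0,0,0.0035,0,-0.001,0.4],[0,0,0,0.005,0,-0.001,0.4],[0,0,0,0.005,0,-0.001,0.4],[0,0,0,0.005,0,-0.001,0.4]]])

```text
clock: 22.8
tcp_pos: [0.5246, -0.0039, -0.0055]
orientation: [0.703, 0.061, 0.705, -0.063]
wrist_force: [0.1, -0.8, 1.1]
finger_gap: 0.0423
```

Touching down (-1.0 → +1.1 N). Release.

Emit:
step_arm(moves=[[[0,0,0,0,0,0,0.68],[0,0,0,0,0,0,0.68],[0,0,0,0,0,0,0.68],[0,0,0,0,0,0,0.68],[0,0,0,-0.03,0,0,0.68],[0,0,0,-0.08,0,0,0.68],[0,0,0,-0.13,0,0,0.68],[0,0,0,-0.17,0,0,0.68],[0,0,0,-0.2,0,0,1],[0,0,0,-0.2,0,0,1],[0,0,0,-0.2,0,0,1]]])

```text
clock: 23.9
tcp_pos: [0.5255, -0.0035, 0.195]
orientation: [0.704, 0.061, 0.705, -0.063]
wrist_force: [-0.5, 0.3, -0.2]
finger_gap: 0.0854
```

Run:
```python
from m4 import *
c,T,p,d=shot("o")
print(" jar",circ(c,T,p,d,(.524,-.004),.035,.066,.08,.072))
H=hsv(p);P,uv=cloud(c,T,d);Z=np.zeros(d.shape);Z[uv[:,1],uv[:,0]]=P[:,2]
mm=(H[:,:,0]>18)&(H[:,:,0]<38)&(H[:,:,1]>140)&(H[:,:,2]>50)&(Z>.044)&(Z<.06)
mm=cv2.morphologyEx(mm.astype(np.uint8),cv2.MORPH_CLOSE,np.ones((9,9)))>0
print("yel",rect_at(c,T,mm,.05)[0])
go(.53,.362,.20,-10.1)
```

```text
v 0.045 pos [ 0.52554587 -0.00353505  0.19501092]
 jar (array([524.5,  -3.9,  20.1]), array([524.5,  -4.1]), array([39.2, 39.9]), 995, array([ 0.5246, -0.0038,  0.0719]))
yel ((542.6424560546875, 94.56077575683594), (77.22444152832031, 78.74650573730469), 79.90694427490234)
row [-0.0, -0.003, 0.003] [-0.007, 0.3606, -0.0589] cur phi -10.1 pos [ 0.5247 -0.0034  0.1938] q [-0.16  0.22 -0.1   1.25 -0.    1.59] gap 0.0854 t 23.95 F [ 0.1  0.7 -0.4]
```

View pics/wo.png

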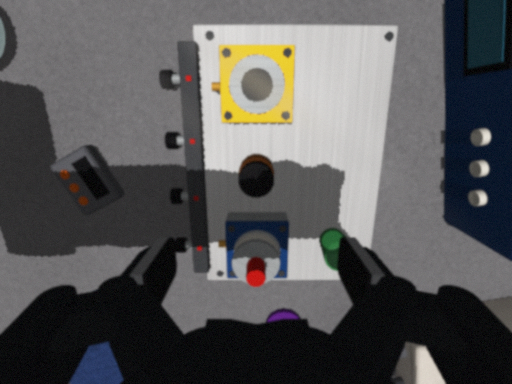

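Run:
```python
from h import *
go(.522,.36,.19,79.8)
```

```text
row [-1.569, -0.005, -0.0] [0.003, 0.3573, -0.0664] cur phi -10.1 pos [ 0.5247 -0.0034  0.1938] q [-0.16  0.22 -0.1   1.25 -0.    1.59] gap 0.0854 t 23.95 F [ 0.1  0.7 -0.4]
```

Emit:
step_arm(moves=[[[-1.569,0,0,0.003,0.357,-0.066,1],[-1.569,0,0,0.003,0.357,-0.066,1],[-1.569,0,0,0.003,0.357,-0.066,1],[-1.569,0,0,0.003,0.357,-0.066,1],[-1.569,0,0,0.003,0.357,-0.066,1],[-1.569,0,0,0.003,0.357,-0.066,1],[-1.569,0,0,0.003,0.357,-0.066,1],[-1.569,0,0,0.003,0.357,-0.066,1],[-1.569,0,0,0.003,0.357,-0.066,1],[-1.569,0,0,0.003,0.357,-0.066,1],[-1.569,0,0,0.003,0.357,-0.066,1],[-1.569,0,0,0.003,0.357,-0.066,1]]])

```text
clock: 25.15
tcp_pos: [0.5213, 0.3592, 0.1875]
orientation: [0.54, -0.453, 0.545, 0.454]
wrist_force: [-0.0, -0.6, -0.3]
finger_gap: 0.0856
```

Emit:
step_arm(moves=[[[0,0,0,0,0,0,1],[0,0,0,0,0,0,1],[0,0,0,0,0,0,1]]])

```text
clock: 25.45
tcp_pos: [0.5211, 0.359, 0.187]
orientation: [0.539, -0.453, 0.546, 0.454]
wrist_force: [0.4, -0.1, -0.5]
finger_gap: 0.0854
```

Run:
```python
from m4 import *
c,T,p,d=shot("p")
b=circ(c,T,p,d,(.529,.367),.04,.070,.09,.080,lambda p,H:p[:,:,0]<110);print(" bot",b)
go(b[0][0]/1000,b[0][1]/1000,-.008,79.8)
```

```text
v 0.007 pos [0.52110074 0.35900621 0.18697368]
 bot (array([531. , 367.7,  13.5]), array([530.9, 367.7]), array([25.2, 27. ]), 470, array([0.5308, 0.3677, 0.0797]))
row [-0.001, -0.006, -0.007] [0.1951, -0.0094, 0.0113] cur phi 79.8 pos [0.5212 0.3591 0.1872] q [ 0.48  0.44  0.19  1.33 -0.    0.66] gap 0.0855 t 25.50 F [-0.1 -0.1  0.1]
```

View pics/wp.png

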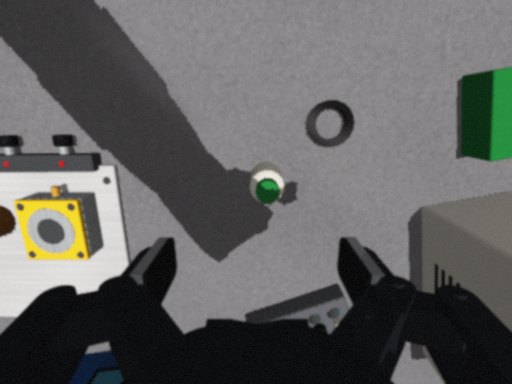

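Run:
```python
from m4 import *
F=np.load("wp.npz");p,d,T=F["p"],F["d"],F["T"];c=env.get_calibration("wrist");P,uv=cloud(c,T,d)
print(P[(uv[:,0]>405)&(uv[:,1]<250)&(uv[:,1]>190)&(P[:,2]>.03)&(p[uv[:,1],uv[:,0]].min(1)>60)][:,:].min(0))
k=(P[:,2]>.03)&(uv[:,0]>240)&(uv[:,0]<340)&(uv[:,1]>280)&(uv[:,1]<315);print(P[k].min(0),P[k].max(0))
k=(uv[:,0]>405)&(uv[:,1]<262)&(uv[:,1]>200);q=P[k&(P[:,2]>.03)];print(np.percentile(q,[0,5,50],axis=0).round(3))
F=np.load("top0.npz");p,d=F["p"],F["d"];c,T=cam_pose("top");P,uv=cloud(c,T,d)
k=(P[:,2]>.03)&(np.abs(P[:,0]-.56)<.2)&(P[:,1]>.2)&(P[:,1]<.7)
r=np.hypot(P[:,0]-.531,P[:,1]-.368);k&=(r>.04);i=np.argsort(r[k])[:400:40];print(P[k][i].round(3))
```

```text
[0.60883981 0.56822938 0.03000174]
[0.71286225 0.35867451 0.03006601] [0.73721135 0.4402605  0.05216589]
[[0.609 0.568 0.03 ]
 [0.61  0.569 0.035]
 [0.611 0.574 0.075]]
[[0.412 0.332 0.063]
 [0.402 0.318 0.064]
 [0.389 0.329 0.063]
 [0.379 0.329 0.06 ]
 [0.716 0.414 0.036]
 [0.728 0.354 0.031]
 [0.733 0.363 0.038]
 [0.725 0.433 0.036]
 [0.735 0.402 0.065]
 [0.741 0.38  0.067]]
```

Emit:
step_arm(force=40, moves=[[[0,0,0,0.02,-0.009,0.011,1],[0,0,0,0.06,-0.009,0.011,1],[0,0,0,0.1,-0.009,0.011,1],[0,0,0,0.14,-0.009,0.011,1],[0,0,0,0.18,-0.009,0.011,1],[0,0,0,0.198,-0.009,0.011,1],[0,0,0,0.198,-0.009,0.011,1],[0,0,0,0.198,-0.009,0.011,0.35],[0,0,0,0.198,-0.009,0.011,0.35],[0,0,0,0.198,-0.009,0.011,0.35],[0,0,0,0.198,-0.009,0.011,0.35],[0,0,0,0.198,-0.009,0.011,0.35]]])

```text
clock: 26.7
tcp_pos: [0.532, 0.3682, -0.0087]
orientation: [0.541, -0.453, 0.544, 0.454]
wrist_force: [-1.4, -0.4, 6.2]
finger_gap: 0.0389
```

Emit:
step_arm(moves=[[[0,0,0,-0.01,0,0,0.35],[0,0,0,-0.05,0,0,0.35],[0,0,0,-0.1,0,0,0.35],[0,0,0,-0.15,0,0,0.35],[0,0,0,-0.17,0,0,0.35],[0,0,0,-0.17,0,0,0.35],[0,0,0,-0.17,0,0,0.35]]])

```text
clock: 27.4
tcp_pos: [0.5327, 0.3687, 0.1616]
orientation: [0.541, -0.453, 0.544, 0.454]
wrist_force: [-0.8, -0.4, -1.3]
finger_gap: 0.0388
```

Run:
```python
from m4 import *
c,T,p,d=shot("q")
P,uv=cloud(c,T,d);Tt=np.array(c["T_tool_cam"]);Q=(P-T[:3,3])@T[:3,:3]@Tt[:3,:3].T+Tt[:3,3]
H=hsv(p);g=((H[:,:,0]>50)&(H[:,:,0]<80)&(H[:,:,1]>120))[uv[:,1],uv[:,0]]
k=g&(np.abs(Q[:,2])<.03)&(np.abs(Q[:,1])<.03)&(Q[:,0]<-.02)
q=Q[k];print(len(q),np.percentile(q,[2,10,50],axis=0).round(4)); kk=np.abs(q[:,0]-np.percentile(q[:,0],10))<.004;print(cv2.minEnclosingCircle((q[kk][:,1:]*1000).astype(np.float32)))
go(.6405,.0768,.17,79.9)
```

```text
v 0.043 pos [0.53270849 0.36865348 0.16157941]
3144 [[-0.09   -0.0018 -0.0107]
 [-0.0893  0.0003 -0.0084]
 [-0.0884  0.0077  0.0001]]
((1.6305840015411377, 0.2656153440475464), 12.327875137329102)
row [-0.003, -0.005, -0.005] [-0.0095, -0.1586, -0.2675] cur phi 79.8 pos [0.5319 0.3682 0.1601] q [ 0.48  0.48  0.18  1.28 -0.    0.66] gap 0.0390 t 27.45 F [-1.1 -0.6 -1.1]
```

View pics/wq.png

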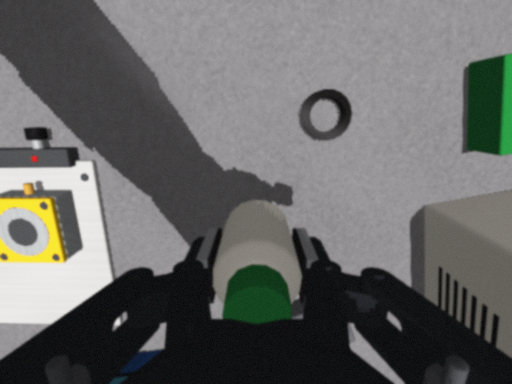

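Emit:
step_arm(moves=[[[0,0,0,0,-0.159,-0.267,0.35],[0,0,0,0,-0.159,-0.267,0.35],[0,0,0,0,-0.159,-0.267,0.35],[0,0,0,0,-0.159,-0.267,0.35],[0,0,0,0,-0.159,-0.267,0.35],[0,0,0,0,-0.159,-0.267,0.35],[0,0,0,0,-0.159,-0.267,0.35],[0,0,0,0,-0.159,-0.267,0.35],[0,0,0,0,-0.159,-0.267,0.35],[0,0,0,0,-0.159,-0.267,0.35]]])

```text
clock: 28.45
tcp_pos: [0.6399, 0.079, 0.1597]
orientation: [0.539, -0.453, 0.545, 0.455]
wrist_force: [0.5, 0.2, -0.5]
finger_gap: 0.0393
```

```bash
python3 m2.py r
python3 - <<'E'
from h import *
go(.6417,.0766,.001,79.9)
E
```

```text
v 0.008785586286890718
table z 0.00018052795442974334 deck z 0.010140311887334053
deck ((554.4205322265625, -94.69369506835938), (171.45018005371094, 238.13803100585938), 80.18157196044922)
yel ((542.9374389648438, 94.21404266357422), (78.31932067871094, 77.91556549072266), 79.79762268066406)
blu ((508.2774658203125, -101.17594909667969), (79.92695617675781, 77.67677307128906), 79.60261535644531)
row [0.0, -0.004, -0.006] [0.1591, -0.0031, -0.0015] cur phi 79.9 pos [0.64   0.0791 0.1601] q [ 0.    0.47  0.18  1.28 -0.    0.18] gap 0.0390 t 28.50 F [ 0.1 -0.4 -1. ]
```

View pics/wr.png

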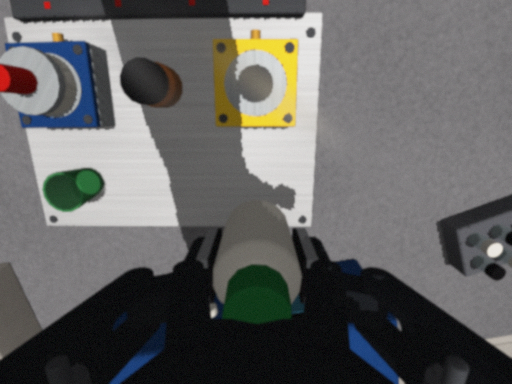

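Run:
```python
from m4 import *
F=np.load("top0.npz");p,d=F["p"],F["d"];c,T=cam_pose("top");P,uv=cloud(c,T,d)
for f in ["top","side"]:
    F=np.load(f+"0.npz");d=F["d"];c,T=cam_pose(f);P,uv=cloud(c,T,d)
    k=(P[:,2]>.06)&(P[:,0]>.62)&(np.abs(P[:,1]-.08)<.15);print(f,k.sum(),P[k].min(0).round(3),P[k].max(0).round(3)) 
    r=np.hypot(P[:,0]-.642,P[:,1]-.077);print(P[k][np.argmin(r[k])].round(3),r[k].min())
```

```text
top 3527 [ 0.762 -0.07   0.06 ] [0.924 0.189 0.128]
[0.766 0.09  0.074] 0.12466257676293171
side 6861 [ 0.763 -0.07   0.06 ] [2.323 0.23  0.555]
[0.766 0.068 0.082] 0.12434589714845853
```

Clear by about 12 cm. Lowering.

Emit:
step_arm(moves=[[[0,0,0,0.04,-0.0025,-0.002,0.35],[0,0,0,0.08,-0.0025,-0.002,0.35],[0,0,0,0.12,-0.0025,-0.002,0.35],[0,0,0,0.14,-0.0025,-0.002,0.35],[0,0,0,0.15,-0.0025,-0.002,0.35],[0,0,0,0.154,-0.0025,-0.002,0.35],[0,0,0,0.154,-0.0025,-0.002,0.35],[0,0,0,0.154,-0.0025,-0.002,0.35]]])

```text
clock: 29.3
tcp_pos: [0.6424, 0.0766, 0.0078]
orientation: [0.54, -0.454, 0.544, 0.454]
wrist_force: [-0.3, -0.2, -0.8]
finger_gap: 0.0389
```

Run:
```python
from h import *
go(.642,.0769,.001,79.9)
```

```text
row [0.001, -0.004, -0.004] [0.0068, 0.0004, 0.0003] cur phi 79.9 pos [0.6424 0.0766 0.0078] q [-0.    0.57 -0.05  0.95 -0.    0.17] gap 0.0389 t 29.30 F [-0.3 -0.2 -0.8]
```

Emit:
step_arm(moves=[[[0,0,0,0.003,0,0,0.35],[0,0,0,0.005,0,0,0.35],[0,0,0,0.007,0,0,0.35],[0,0,0,0.007,0,0,0.35],[0,0,0,0.007,0,0,0.35],[0,0,0,0.007,0,0,0.35]]])

```text
clock: 29.9
tcp_pos: [0.6429, 0.0765, 0.0013]
orientation: [0.54, -0.454, 0.544, 0.454]
wrist_force: [0.1, 0.1, 3.3]
finger_gap: 0.039
```

Down on the deck (+3.3 N). Release, lift, and back off.

Emit:
step_arm(moves=[[[0,0,0,0,0,0,0.7],[0,0,0,0,0,0,0.7],[0,0,0,0,0,0,0.7],[0,0,0,0,0,0,0.7],[0,0,0,-0.03,0,0,0.7],[0,0,0,-0.08,0,0,0.7],[0,0,0,-0.13,0,0,0.7],[0,0,0,-0.18,0,0,0.7],[0,0,0,-0.2,0.02,0,1],[0,0,0,-0.2,0.06,0,1],[0,0,0,-0.2,0.06,0,1],[0,0,0,-0.2,0.06,0,1]]])

```text
clock: 31.1
tcp_pos: [0.5836, 0.0879, 0.2017]
orientation: [0.54, -0.454, 0.543, 0.454]
wrist_force: [0.5, 0.4, -0.7]
finger_gap: 0.0854
```

```bash
python3 m2.py s
python3 - <<'E'
from m4 import *
c,T,p,d=shot("t")
print(" bot cap",circ(c,T,p,d,(.641,.077),.035,.083,.1,.090))
print(" jar",circ(c,T,p,d,(.524,-.004),.035,.066,.08,.072))
print(" disc",circ(c,T,p,d,(.506,-.1035),.04,.072,.084,.078))
go(.50,.33,.25,79.9)
E
```

```text
v 0.04852827819915081
table z 0.00014381985634365213 deck z 0.010067723344096835
deck ((555.1328125, -90.19451904296875), (179.6953125, 238.46820068359375), 80.37000274658203)
yel ((543.1162109375, 94.09689331054688), (78.17505645751953, 77.93534088134766), 79.93126678466797)
blu ((507.9515075683594, -100.99588012695312), (79.77760314941406, 76.55146789550781), 80.06999206542969)
v 0.028 pos [0.58470997 0.08769718 0.20169541]
 bot cap (array([641.2,  76.3,  14.1]), array([641.3,  76.7]), array([25.4, 28. ]), 418, array([0.6413, 0.0767, 0.0896]))
 jar (array([524.5,  -4.3,  20.2]), array([524.2,  -4.4]), array([38.1, 40.3]), 1042, array([ 0.5241, -0.0042,  0.072 ]))
 disc (array([ 505.9, -101.3,   30.5]), array([ 506.5, -101.7]), array([57.4, 61.3]), 1708, array([ 0.5063, -0.0965,  0.078 ]))
row [0.0, -0.004, -0.002] [-0.0491, 0.1264, 0.2236] cur phi 79.9 pos [0.5852 0.0876 0.2015] q [ 0.01  0.35  0.09  1.32 -0.    0.19] gap 0.0853 t 31.20 F [ 0.3 -0.4 -0.1]
```

View pics/wt.png

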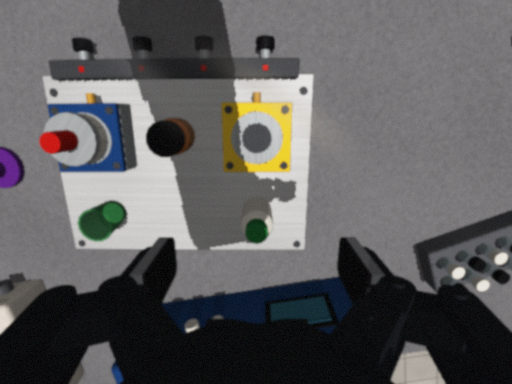

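Emit:
step_arm(moves=[[[0,0,0,-0.049,0.126,0.224,1],[0,0,0,-0.049,0.126,0.224,1],[0,0,0,-0.049,0.126,0.224,1],[0,0,0,-0.049,0.126,0.224,1],[0,0,0,-0.049,0.126,0.224,1],[0,0,0,-0.049,0.126,0.224,1],[0,0,0,-0.049,0.126,0.224,1],[0,0,0,-0.049,0.126,0.224,1],[0,0,0,-0.049,0.126,0.224,1],[0,0,0,-0.049,0.126,0.224,1]]])

```text
clock: 32.2
tcp_pos: [0.5013, 0.3287, 0.2495]
orientation: [0.541, -0.454, 0.544, 0.453]
wrist_force: [0.2, -0.0, -0.3]
finger_gap: 0.0856
```

Run:
```python
from m4 import *
for n in ["top","side"]:
    p,d=env.read_camera(n);c,T=cam_pose(n)
    print(n," bot cap",circ(c,T,p,d,(.641,.077),.035,.083,.1,.090))
    print(" jar",circ(c,T,p,d,(.524,-.004),.035,.066,.08,.072))
    print(" disc",circ(c,T,p,d,(.506,-.1035),.04,.072,.084,.078))
    for t in ["beaker_center","black_ring_center","wrench_grip"]:
        for r in env.silhouettes(n,t)[:1]: print(t,r["uv"],round(r["confidence"],2))
    a=p[130:260,110:410] if n=="top" else p[120:330,130:430]
    cv2.imwrite("pics/%s9.png"%n,cv2.resize(a[:,:,::-1],None,fx=2.6,fy=2.6,interpolation=cv2.INTER_CUBIC))
```

```text
top  bot cap (array([640.2,  74.8,  14.2]), array([641.2,  76.3]), array([23.4, 27.7]), 46, array([0.6403, 0.0759, 0.09  ]))
 jar (array([523. ,  -5.6,  19.6]), array([523.1,  -5.2]), array([37.1, 38.8]), 108, array([ 0.5226, -0.0055,  0.0726]))
 disc (array([ 504.4, -104.2,   28.8]), array([ 504.4, -104.4]), array([56.5, 57.1]), 191, array([ 0.5034, -0.1041,  0.0782]))
black_ring_center [122.1, 196.1] 0.39
wrench_grip [377.7, 200.4] 0.47
side  bot cap (array([636.7,  69.7,  17.9]), array([638.5,  70.9]), array([25. , 40.8]), 34, array([0.6396, 0.0719, 0.0888]))
 jar (array([519.4,  -9.7,  24.7]), array([519.8,  -9.9]), array([39.4, 49.5]), 89, array([ 0.5203, -0.01  ,  0.0714]))
 disc (array([ 499.6, -108.8,   33.8]), array([ 501.4, -108.8]), array([55.7, 68.7]), 162, array([ 0.4989, -0.1113,  0.0777]))
beaker_center [300.4, 205.1] 0.63
black_ring_center [163.7, 163.6] 0.57
wrench_grip [365.8, 301.4] 0.93
```

View pics/side9.png

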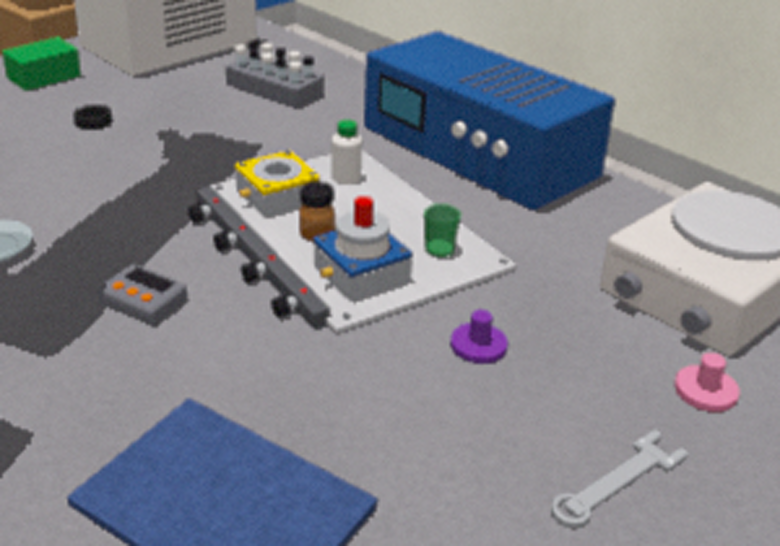

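View pics/top9.png

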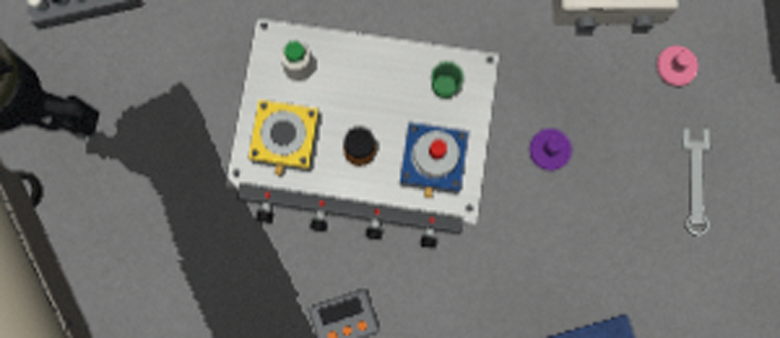

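Both views show everything in place and upright. The beaker, black ring and wrench match their starting positions, and the gripper is open and clear. Handing in.

```bash
python3 -c "
from h import *
print(env.hand_in())"
```

```text
the job is handed in; nothing more can be done
None
```

The cell deck is set out as asked, and I handed the job in at about 32 s with the gripper open and clear of everything. The hand-in reports no verdict.

**Last checks (wrist camera):**

| Item | Measured result |
|---|---|
| White ring | about 1 mm from the centre of the blue cell when placed |
| Steel cover | about 0.3 mm off the ring's centre and 1–2 mm off the blue cell's; sits level at the right height |
| Jar | upright, within about 1 mm of midway between the cells |
| Bottle | upright, 99.7 mm from the yellow cell, square to the valve row within 0.5° |
| Beaker, black ring, wrench | look unmoved when compared with the starting pictures |

**What failed or disagreed:**
- **First ring grasp:** it closed on air. The real fingertips are about 35 mm behind the TCP instead of 11 mm ahead as stated. I saw this in the wrist depth and the side view, corrected for it, and the later grasps all held.
- **Side camera:** its raw fits for the jar, bottle cap and cover were about 5–8 mm off the other two cameras, partly because it also sees the objects' side faces. I did not use it for positions; the top and wrist cameras agreed to about 2 mm.
- **Top camera:** the network missed the beaker in the last top picture. It is clearly visible there at its old place, and the network did find it in the side view.

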